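# Tension a small spoked wheel

## Task

Slide the flat locking key (grip at its rear end) fully home into the lock slot on the wheel stand; then, keeping it there, start at the black valve stem inside the rim and go clockwise round the rim (seen from above), turning each winged spoke nipple one quarter turn clockwise, and go round a second time in the same order with one more quarter turn each. After that draw the key out and store it in the wooden tool block; at any time also store every spoke gauge (the longer flat tool, grip near its middle) lying about there. Each tool goes front end first, flat on the table, fully home into a slot of its own; do not push the other things about.

Things in the scene. Friction and masses are not known exactly. Their poses are not given: they have to be found in the camera images.
- lock_end (a point): middle of the end wall of the lock slot in the grey truing stand's fixed lock block, 7 mm up; the key's tip touches it when home. The slot lies on the table and opens along this point's -y, away from the wheel (whose centre is 85 mm along +y): mouth 60 mm from the end, 46 mm wide, 14 mm high, with 24 mm high cheeks flaring to 60 mm at 82 mm from the end. The block is 40 mm high, 82 mm wide
- wheel: aluminium spoked cart wheel, 230 mm across, fixed flat on the stand at any yaw; origin under its middle, 36 mm above the table. Rim: radii 81 to 115 mm, top 52 mm above the table; hub top 72 mm above it. Four nipples at radius 98 mm, at -45, -135, -225, -315 degrees (anticlockwise from above, from the wheel's x); the valve, a black stub 14 mm thick at radii 41 to 86 mm, lies on its +x
- key: flat locking key, loose: steel plate 110 mm long (x) x 40 mm wide x 6 mm thick, upright black grip near its rear end. Origin on the plate's underside right under the grip; +x to the front end that goes into a slot (plate from x = -18 to 92 mm). The grip is 32 mm long (x), 14 mm thick (y), and reaches 46 mm above the underside. 120 to 195 g
- key_tip (a point): middle of the key's front edge, 92 mm ahead of its origin, 3 mm above its underside
- tool_block: wooden tool block, fixed, 74 mm long (x from -37 to 37 mm), 238 mm wide, 40 mm high, origin under its middle; three storage slots side by side, 78 mm apart, opening towards its own -x; flared cheeks 24 mm high reach to x = -59 mm
- slot1_end (a point): middle of the end wall of storage slot 1 (at the block's y = 78 mm, the leftmost seen from the robot), 7 mm up; a tool's tip touches it when home. The slot lies on the table and opens along this point's -x: mouth 60 mm from the end, 46 mm wide, 14 mm high, cheeks flaring to 60 mm at 82 mm from the end
- slot2_end (a point): middle of the end wall of storage slot 2 (the middle one), 7 mm up; a tool's tip touches it when home. The slot lies on the table and opens along this point's -x: mouth 60 mm from the end, 46 mm wide, 14 mm high, cheeks flaring to 60 mm at 82 mm from the end
- slot3_end (a point): middle of the end wall of storage slot 3 (at y = -78 mm, the rightmost), 7 mm up; a tool's tip touches it when home. The slot lies on the table and opens along this point's -x: mouth 60 mm from the end, 46 mm wide, 14 mm high, cheeks flaring to 60 mm at 82 mm from the end
- gauge1: flat spoke gauge, loose, like the key but 160 mm long with the grip nearer its middle and a perforated tail behind it (plate from x = -68 to 92 mm, 40 mm wide, 6 mm thick). Origin on the underside right under the grip; +x to the front end that goes into a slot; grip as on the key (32 x 14 mm, top at 46 mm); 150 g. None when absent
- gauge2: flat spoke gauge, loose, like the key but 160 mm long with the grip nearer its middle and a perforated tail behind it (plate from x = -68 to 92 mm, 40 mm wide, 6 mm thick). Origin on the underside right under the grip; +x to the front end that goes into a slot; grip as on the key (32 x 14 mm, top at 46 mm); 150 g. None when absent
- gauge1_tip (a point): middle of the gauge's front edge (the end without the tail's two big dots), 92 mm ahead of its origin, 3 mm above its underside
- gauge2_tip (a point): middle of the gauge's front edge (the end without the tail's two big dots), 92 mm ahead of its origin, 3 mm above its underside
- jar: small dark jar, 35 mm across, 78 mm high, a bystander; origin under its middle
- tint: white bottle with blue cap, 38 mm across, 92 mm high, a bystander; origin under its middle
- tub: white bottle with white cap, 44 mm across, 76 mm high, a bystander; origin under its middle
- level: short yellow spirit level, 150 mm long (y), 19 mm wide, 30 mm high, a bystander; origin under its middle
- nipple1_top (a point): top of the first nipple clockwise from the valve (seen from above): a brass winged spoke nipple on the rim, 45 degrees clockwise from the valve. Point on its axis, 38 mm above the rim's top; the wing (28 mm long along this point's x, 10 mm thick along y, upper 26 mm of the nipple) turns with it, its starting direction is arbitrary.
- nipple1 (a joint): angle of the first nipple, rad, 0 at the start, growing clockwise from above (about the vertical); a quarter turn is 1.571. Stays where it is left (friction 0.06 N m), may be turned back, stops at -0.6 and 4.2.
- nipple2_top (a point): top of the second nipple clockwise from the valve (seen from above): a brass winged spoke nipple on the rim, 135 degrees clockwise from the valve. Point on its axis, 38 mm above the rim's top; the wing (28 mm long along this point's x, 10 mm thick along y, upper 26 mm of the nipple) turns with it, its starting direction is arbitrary.
- nipple2 (a joint): angle of the second nipple, rad, 0 at the start, growing clockwise from above (about the vertical); a quarter turn is 1.571. Stays where it is left (friction 0.06 N m), may be turned back, stops at -0.6 and 4.2.
- nipple3_top (a point): top of the third nipple clockwise from the valve (seen from above): a brass winged spoke nipple on the rim, 225 degrees clockwise from the valve. Point on its axis, 38 mm above the rim's top; the wing (28 mm long along this point's x, 10 mm thick along y, upper 26 mm of the nipple) turns with it, its starting direction is arbitrary.
- nipple3 (a joint): angle of the third nipple, rad, 0 at the start, growing clockwise from above (about the vertical); a quarter turn is 1.571. Stays where it is left (friction 0.06 N m), may be turned back, stops at -0.6 and 4.2.
- nipple4_top (a point): top of the fourth nipple clockwise from the valve (seen from above): a brass winged spoke nipple on the rim, 315 degrees clockwise from the valve. Point on its axis, 38 mm above the rim's top; the wing (28 mm long along this point's x, 10 mm thick along y, upper 26 mm of the nipple) turns with it, its starting direction is arbitrary.
- nipple4 (a joint): angle of the fourth nipple, rad, 0 at the start, growing clockwise from above (about the vertical); a quarter turn is 1.571. Stays where it is left (friction 0.06 N m), may be turned back, stops at -0.6 and 4.2.

How it is judged:
On the way, in this order (a step that is already met when the one before it is completed fails the run):
1. the locking key is fully home in the lock slot of the wheel stand (horizontal distance between key_tip and lock_end below 0.01 m and height (world z) of key_tip below 0.012 m), for 0.2 s.
2. round 1: the first nipple is one quarter turn clockwise from its start, the key still home in the lock (all of step 1 and value of joint nipple1 between 1.311 and 1.831 rad), for 0.2 s.
3. round 1: the second nipple is one quarter turn clockwise from its start, the key still home in the lock (all of step 1 and value of joint nipple2 between 1.311 and 1.831 rad), for 0.2 s.
4. round 1: the third nipple is one quarter turn clockwise from its start, the key still home in the lock (all of step 1 and value of joint nipple3 between 1.311 and 1.831 rad), for 0.2 s.
5. round 1: the fourth nipple is one quarter turn clockwise from its start, the key still home in the lock (all of step 1 and value of joint nipple4 between 1.311 and 1.831 rad), for 0.2 s.
6. round 2: the first nipple is two quarter turns clockwise from its start, the key still home in the lock (all of step 1 and value of joint nipple1 between 2.882 and 3.402 rad), for 0.2 s.
7. round 2: the second nipple is two quarter turns clockwise from its start, the key still home in the lock (all of step 1 and value of joint nipple2 between 2.882 and 3.402 rad), for 0.2 s.
8. round 2: the third nipple is two quarter turns clockwise from its start, the key still home in the lock (all of step 1 and value of joint nipple3 between 2.882 and 3.402 rad), for 0.2 s.
9. round 2: the fourth nipple is two quarter turns clockwise from its start, the key still home in the lock (all of step 1 and value of joint nipple4 between 2.882 and 3.402 rad), for 0.2 s.
At the end, for the whole second after the job is handed in: Every nipple stands two quarter turns (3.14 rad, within 0.26) clockwise from its start, and the key and every gauge present lie flat and at rest, each with its tip within 10 mm of the end of one of the tool block's slots (value of joint nipple1 between 2.882 and 3.402 rad and value of joint nipple2 between 2.882 and 3.402 rad and value of joint nipple3 between 2.882 and 3.402 rad and value of joint nipple4 between 2.882 and 3.402 rad and ((horizontal distance between key_tip and slot1_end below 0.01 m and height (world z) of key_tip below 0.012 m) or (horizontal distance between key_tip and slot2_end below 0.01 m and height (world z) of key_tip below 0.012 m) or (horizontal distance between key_tip and slot3_end below 0.01 m and height (world z) of key_tip below 0.012 m)) and linear speed of each of key, gauge1, gauge2 below 0.02 m/s and angle between each of key, gauge1, gauge2's own z axis and vertical below 0.1 rad and ((horizontal distance between gauge1_tip and slot1_end below 0.01 m and height (world z) of gauge1_tip below 0.012 m) or (horizontal distance between gauge1_tip and slot2_end below 0.01 m and height (world z) of gauge1_tip below 0.012 m) or (horizontal distance between gauge1_tip and slot3_end below 0.01 m and height (world z) of gauge1_tip below 0.012 m)) and ((horizontal distance between gauge2_tip and slot1_end below 0.01 m and height (world z) of gauge2_tip below 0.012 m) or (horizontal distance between gauge2_tip and slot2_end below 0.01 m and height (world z) of gauge2_tip below 0.012 m) or (horizontal distance between gauge2_tip and slot3_end below 0.01 m and height (world z) of gauge2_tip below 0.012 m))); the robot touches nothing.
It fails at once if the dark jar is pushed more than 30 mm from its place (distance of jar from where it was at the start of the episode above 0.03 m).
It fails at once if the bottle with the blue cap is pushed more than 30 mm from its place (distance of tint from where it was at the start of the episode above 0.03 m).
It fails at once if the bottle with the white cap is pushed more than 30 mm from its place (distance of tub from where it was at the start of the episode above 0.03 m).
It fails at once if the spirit level is pushed more than 30 mm from its place (distance of level from where it was at the start of the episode above 0.03 m).
Of gauge1, gauge2 only 1 to 2 are there at a start; the rules pass over those that are not, and their reading is None.
At some moment in a run one of key, gauge1, gauge2 may be knocked a few centimetres aside while the robot is not near it.
Once in a run the grip may slacken for a moment while it holds something.
It also fails if it takes over 210 s, if anything falls off the work surface, if the arm or the gripper's body presses on something with over 40 N, if the wrist force passes 120 N, or if a joint passes its speed limit or range.

## Robot

A 7-joint arm with a two-finger parallel gripper is mounted at the origin on a cart in front of the work surface, level with it; the furniture and walls round the work are solid. World frame = base frame: x ahead of the robot, y to its left, z up, the work surface at z = 0. Lengths are in m, angles in rad, forces in N, time in s.
With the tool pointing down it reaches from about 0.35 to 0.9 m from the base axis. Payload 19.9 kg.
Tool frame: the origin (TCP) lies between the finger pads; the fingertips stand 19 mm ahead of it and the grasp point (between the pads) is the TCP; z points along the fingers, y is the line along which they close (so a half turn about z gives the same grasp; the last joint's range is limited). The gripper opens to 94 mm and grips with 3 to 60 N. Pads are 16 mm wide; open, the fingers measure 119 mm over their backs; the gripper's body (75 mm by 177 mm) begins 78 mm behind the grasp point.
Start: joints at [1.171, 0.417, -0.01, 1.614, 0.005, 1.111, -0.053], TCP at [0.219, -0.585, 0.224] pointing down, gripper open.
Joint ranges: [-2.81, 2.81], [-0.39, 2.02], [-1.27, 1.25], [0.06, 2.57], [-1.19, 4.33], [0.19, 2], [-2.82, 2.82]. Speed limits (rad/s): [1.89, 1.89, 2.39, 2.39, 3.01, 3.01, 3.01].

## Interface

Orientations are given as a unit quaternion [w, x, y, z].
In Python, from plant import readout, optics, ctrl gives the robot as it stands.
- The arm moves only by the shell command python3 -m crank 'ROWS' [FORCE]. ROWS is a JSON object of lists of equal length, an entry for each row: "slide": the shift along the world's x, y, z in cm, a list of three; "turn": the turn, a rotation vector about the world's x, y, z in degrees, a list of three; "fingers": the closure, from 0 (fully open) to 1 (shut). A call has 1 to 8 rows; each row shifts and turns the commanded pose from where the row before left it; what a row does not reach is not made up. A row lasts 1/10 s, in which the tool goes at most 50 mm and 8.59 degrees, less where a joint would pass 70% of its speed; a pose out of reach is approached as far as the arm can. A call with a gripper value outside its range is refused whole. The fingers move at their own pace and stop on an object; FORCE is the grip in N (left out, the last holds). Time passes only in rows, so rows that do not move let the fingers close. It gives the time, the measured TCP pose, the force, the opening and the grip force at its end, in the units of the state.
- readout.sense(): the state, without advancing time (a new reading comes with each control period).
- optics.snapshot(name): name is "scene" or "top" or "wrist"; returns the picture (384x512x3 uint8, red, green, blue); there is no depth.
- optics.get_calibration(name): a dict with "fx", "fy", "cx", "cy" (pixels), "R" (3x3) and "t" (3): a world point X has camera coordinates R X + t. Camera axes: x right, y down, z forward; pixel columns grow to the right and rows downward; lengths in m; the calibration is good to about 2 mm. A picture is of the moment at which its call begins: read the wrist's pose just before it. get_calibration takes no time and is no camera call; for the wrist camera it gives the pose at the moment of the call.
- ctrl.hand_in(): hands the job in; it is judged then, once.
The state is a dict: "time_s": time; "joint_pos": joint angles; "qvel": joint speeds; "effort": joint torques, N m; "tcp_pos": TCP position; "eef_rot": TCP orientation; "ft_force": force on the tool from outside, world axes, zero at the start; "wrist_torque": the same for the moment, N m; "opening": opening from 0.0 (shut) to 1.0 (fully open); "grasp_force": force on a finger pad.
Only numpy, scipy, OpenCV 4.12 (cv2) and the standard library are available. Lean on these libraries where they do the work, as an engineer would, in place of code of your own. Each camera call takes 0.05 s, during which the arm holds its last target. There are 200 camera calls.

## Working session

There is one attempt and no reset: what is moved stays moved. The work goes in short steps, Python scripts to look and compute and a shell command to move; the robot and the scene stay as the last step left them, time stands still between calls to the robot, and variables do not carry over. Pictures are saved under pics/ and viewed, at most 14 in all, crops included, and the job is handed in when it is done.

```bash
ls; mkdir -p pics
python3 - <<'E'
from plant import readout, optics
import cv2, numpy as np
s=readout.sense(); print(s)
for n in ("top","scene"):
    c=optics.get_calibration(n); print(n,{k:np.round(np.array(v),3).tolist() for k,v in c.items()})
    im=optics.snapshot(n)[:,:,::-1]; cv2.imwrite(f"pics/{n}0.png",cv2.resize(im,(800,600),interpolation=cv2.INTER_CUBIC)); np.save(f"pics/{n}0.npy",im)
E
```

```text
pics
{'time_s': 0.0, 'joint_pos': array([ 1.17148724,  0.41799115, -0.01029286,  1.6141838 ,  0.00472691,
        1.11071213, -0.05300033]), 'qvel': array([ 7.24240506e-04,  5.20696558e-04,  6.10982626e-04,  3.77527417e-03,
        3.20453354e-05, -5.70044716e-04, -1.79429869e-03]), 'effort': array([-4.37024710e-04, -8.51253033e+01,  6.38444200e-01, -4.25973308e+01,
       -4.87431348e-02,  1.88523583e-02,  4.91196033e-05]), 'tcp_pos': array([ 0.21873708, -0.58508212,  0.22381057]), 'eef_rot': array([-6.11931814e-04,  9.84038075e-01,  1.77956910e-01, -1.72581694e-04]), 'ft_force': array([-0.54211671,  0.25222861,  0.63955981]), 'wrist_torque': array([ 0.01001393,  0.0049036 , -0.01704892]), 'grasp_force': 0.0, 'opening': 1.0017232766610886}
top {'fx': 474.115, 'fy': 474.115, 'cx': 254.224, 'cy': 192.038, 'R': [[0.158, -0.987, 0.01], [-0.873, -0.144, -0.466], [0.461, 0.065, -0.885]], 't': [-0.099, 0.548, 1.658]}
scene {'fx': 393.456, 'fy': 393.456, 'cx': 256.833, 'cy': 199.683, 'R': [[-0.885, -0.465, -0.005], [-0.205, 0.399, -0.894], [0.418, -0.79, -0.448]], 't': [0.513, 0.183, 1.012]}
```

View pics/top0.png

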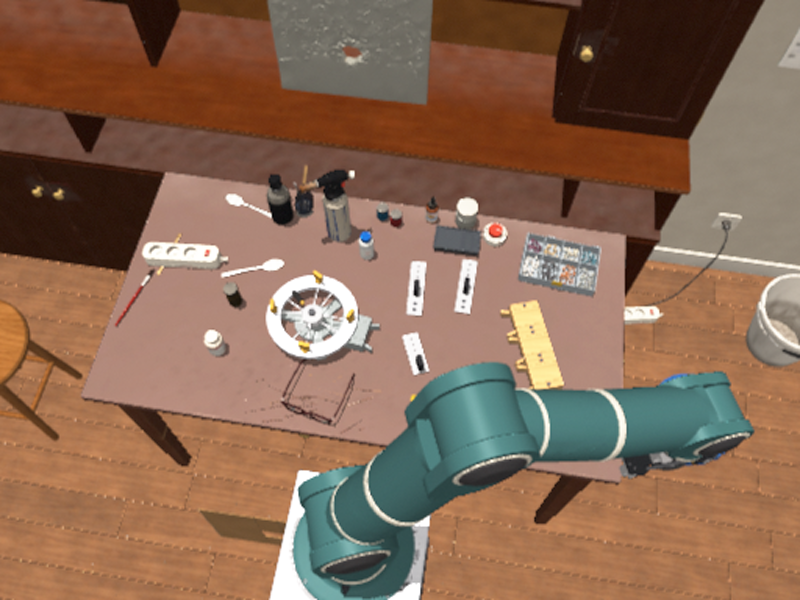

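View pics/scene0.png

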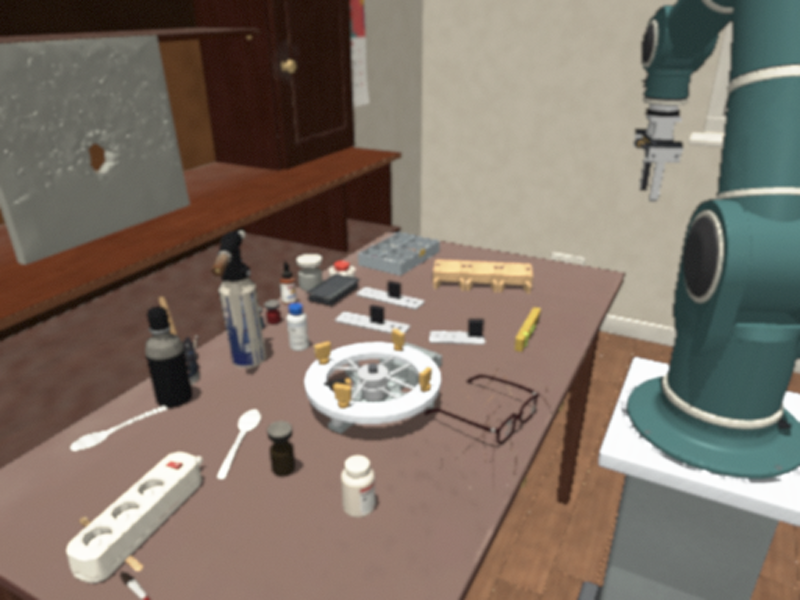

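```bash
cat > h.py <<'E'
import numpy as np, cv2
from plant import readout, optics
def ray(c,uv,z):
    R=np.array(c["R"]);t=np.array(c["t"]);o=-R.T@t
    d=R.T@np.array([(uv[0]-c["cx"])/c["fx"],(uv[1]-c["cy"])/c["fy"],1.])
    return o+d*(z-o[2])/d[2]
def proj(c,X):
    p=np.array(c["R"])@np.array(X)+np.array(c["t"]); return np.array([c["fx"]*p[0]/p[2]+c["cx"],c["fy"]*p[1]/p[2]+c["cy"]])
def snap(n,name):
    c=optics.get_calibration(n); im=np.ascontiguousarray(optics.snapshot(n)[:,:,::-1]); np.save(f"pics/{name}.npy",im)
    import json; json.dump({k:np.array(v).tolist() for k,v in c.items()},open(f"pics/{name}.json","w"))
    return c,im
def load(name):
    import json; return json.load(open(f"pics/{name}.json")),np.load(f"pics/{name}.npy")
def yaw():
    from scipy.spatial.transform import Rotation as Ro
    w,x,y,z=readout.sense()["eef_rot"]; M=Ro.from_quat([x,y,z,w]).as_matrix()
    return np.degrees(np.arctan2(M[1,1],M[0,1])), M   # direction of closing axis
E
python3 - <<'E'
from h import *
c=optics.get_calibration("top")
for n,uv,z in [("hub",(312,314),.07),("stand",(368,333),.04),("keyfront",(410,338),.006),("keyrear",(418,372),.006),("keygrip",(418,353),.046),("gA_top",(418,264),.006),("gA_bot",(414,313),.006),("gAgrip",(417,285),.04),("gB_top",(468,262),.006),("gB_bot",(463,311),.006),("gBgrip",(466,287),.04),("blk_tl",(512,304),.04),("blk_tr",(536,302),.04),("blk_br",(561,386),.04),("blk_bl",(532,387),.04),("jar",(236,304),0),("tub",(216,352),0),("tint",(366,257),0),("level",(413,398),.03),("valve",(297,297),.05)]:
    print(n,np.round(ray(c,np.array(uv)/1.5625,z)[:2],3))
print(yaw())
w=optics.get_calibration("wrist");print({k:np.round(np.array(v),3).tolist() for k,v in w.items()}, -np.array(w["R"]).T@np.array(w["t"]))
E
```

```text
hub [0.517 0.199]
stand [0.502 0.055]
keyfront [ 0.521 -0.05 ]
keyrear [ 0.432 -0.083]
keygrip [ 0.466 -0.077]
gA_top [ 0.742 -0.038]
gA_bot [ 0.594 -0.049]
gAgrip [ 0.658 -0.047]
gB_top [ 0.77 -0.17]
gB_bot [ 0.62  -0.174]
gBgrip [ 0.673 -0.173]
blk_tl [ 0.643 -0.295]
blk_tr [ 0.659 -0.356]
blk_br [ 0.439 -0.432]
blk_bl [ 0.425 -0.363]
jar [0.547 0.414]
tub [0.406 0.429]
tint [0.744 0.104]
level [ 0.354 -0.082]
valve [0.568 0.25 ]
(np.float64(-69.50178105451143), array([[ 9.36683043e-01,  3.50178063e-01, -4.49400945e-04],
       [ 3.50178342e-01, -9.36682535e-01,  9.78347578e-04],
       [-7.83501572e-05, -1.07377206e-03, -9.99999420e-01]]))
{'fx': 331.749, 'fy': 331.749, 'cx': 252.557, 'cy': 187.722, 'R': [[0.351, -0.936, -0.001], [-0.906, -0.34, 0.251], [-0.235, -0.087, -0.968]], 't': [-0.624, -0.027, 0.391]} [ 0.28634946 -0.55899844  0.38519072]
```

```bash
python3 -m crank '{"slide":[[0,0,4],[0,0,4],[0,0,4],[0,0,4],[2.3,4.2,0],[2.3,4.2,0],[2.3,4.2,0],[2.3,4.2,0]],"turn":[[0,0,0],[0,0,0],[0,0,0],[0,0,0],[0,0,0],[0,0,0],[0,0,0],[0,0,0]],"fingers":[0,0,0,0,0,0,0,0]}' 
python3 -m crank '{"slide":[[2.3,4.2,0],[2.3,4.2,0],[2.3,4.2,0],[2.3,4.2,0],[2.3,4.2,0],[2.3,4.2,0],[0,0,0],[0,0,0]],"turn":[[0,0,0],[0,0,0],[0,0,0],[0,0,0],[0,0,0],[0,0,0],[0,0,0],[0,0,0]],"fingers":[0,0,0,0,0,0,0,0]}'
python3 - <<'E'
from h import *
c,im=snap("wrist","w1"); cv2.imwrite("pics/w1.png",cv2.resize(im,(800,600),interpolation=cv2.INTER_CUBIC))
print(readout.sense()["tcp_pos"])
E
```

```text
time_s: 0.9
tcp_pos: [0.3113, -0.4155, 0.3842]
eef_rot: [-0.0, 0.984, 0.178, -0.0]
ft_force: [0.9, -0.6, -0.1]
opening: 1.0
grasp_force: 0.0
time_s: 1.7
tcp_pos: [0.449, -0.1648, 0.3842]
eef_rot: [-0.0, 0.984, 0.179, -0.0]
ft_force: [0.1, -0.3, 0.0]
opening: 0.999
grasp_force: 0.0
[ 0.44857726 -0.1658289   0.38419068]
```

View pics/w1.png

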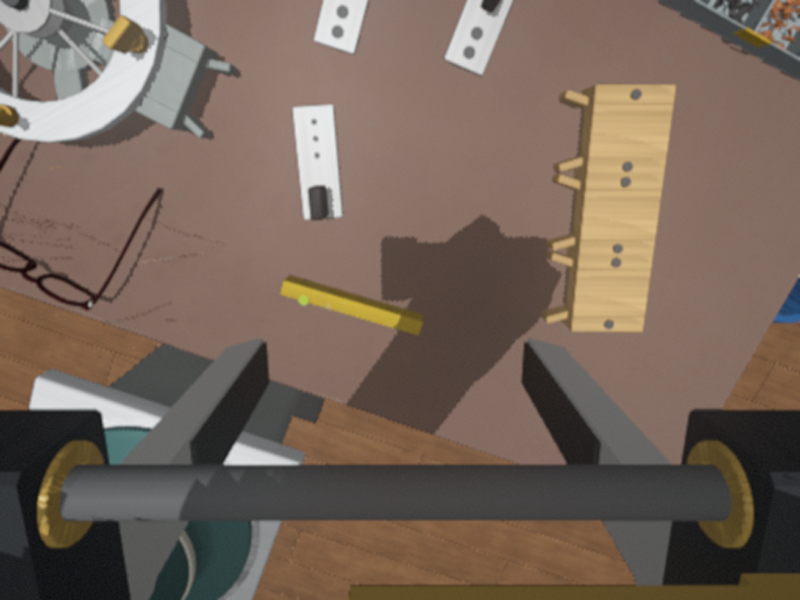

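```bash
python3 -m crank '{"slide":[[2.4,4.3,0],[2.4,4.3,0],[2.4,4.3,0],[2.4,4.3,0],[2.4,4.3,0],[0,0,0],[0,0,0]],"turn":[[0,0,0],[0,0,0],[0,0,0],[0,0,0],[0,0,0],[0,0,0],[0,0,0]],"fingers":[0,0,0,0,0,0,0]}'
python3 - <<'E'
from h import *
c,im=snap("wrist","w2"); cv2.imwrite("pics/w2.png",cv2.resize(im,(800,600),interpolation=cv2.INTER_CUBIC))
E
```

```text
time_s: 2.45
tcp_pos: [0.5691, 0.049, 0.3837]
eef_rot: [-0.0, 0.984, 0.178, -0.001]
ft_force: [0.7, -0.8, 0.4]
opening: 0.997
grasp_force: 0.0
```

View pics/w2.png

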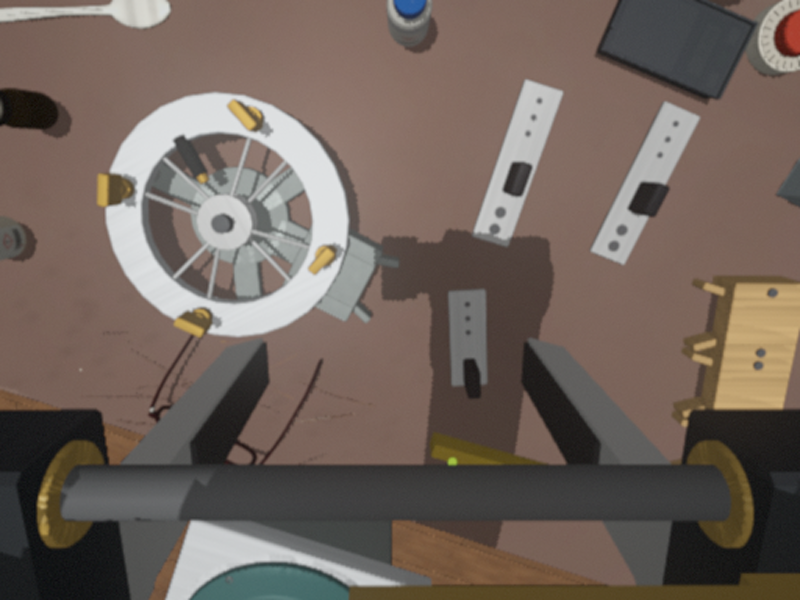

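Run:
```python
from h import *
def rects(name,z=0.006):
    c,im=load(name); hsv=cv2.cvtColor(im,cv2.COLOR_BGR2HSV)
    m=((hsv[...,1]<45)&(hsv[...,2]>110)).astype(np.uint8)
    m[:, :][int(330/1.5625):, :int(270/1.5625)]=0
    m[int(330/1.5625):, int(520/1.5625):]=0
    m=cv2.morphologyEx(m,cv2.MORPH_CLOSE,np.ones((3,3)))
    cs,_=cv2.findContours(m,cv2.RETR_EXTERNAL,cv2.CHAIN_APPROX_NONE)
    for k in cs:
        if cv2.contourArea(k)<300: continue
        P=np.array([ray(c,p,z)[:2] for p in k[:,0].astype(float)])
        r=cv2.minAreaRect((P*1000).astype(np.float32))
        print(name,"px",k[:,0].mean(0).round()*1.56,"ctr",np.round(r[0],1),"size",np.round(r[1],1),"ang",round(r[2],1))
rects("w1"); rects("w2")
# rim
c,im=load("w2"); hsv=cv2.cvtColor(im,cv2.COLOR_BGR2HSV)
m=((hsv[...,1]<45)&(hsv[...,2]>170)).astype(np.uint8); 
cs,_=cv2.findContours(m,cv2.RETR_EXTERNAL,cv2.CHAIN_APPROX_NONE); k=max(cs,key=cv2.contourArea); h=cv2.convexHull(k)[:,0].astype(float)
P=np.array([ray(c,p,.052)[:2] for p in h])
for _ in range(5):
    A=np.c_[2*P,np.ones(len(P))]; s=np.linalg.lstsq(A,(P**2).sum(1),rcond=None)[0]; r=np.sqrt(s[2]+s[0]**2+s[1]**2)
    e=np.abs(np.hypot(*(P-s[:2]).T)-r); P=P[e<max(.002,np.median(e)*2)]
print("wheel",s[:2],r,len(P))
W=s[:2]
# gold
g=((hsv[...,0]>12)&(hsv[...,0]<32)&(hsv[...,1]>110)&(hsv[...,2]>90)).astype(np.uint8)
cs,_=cv2.findContours(g,cv2.RETR_EXTERNAL,cv2.CHAIN_APPROX_NONE)
for k in cs:
    if 40<cv2.contourArea(k)<600:
        p=k[:,0].mean(0); X=ray(c,p,.078)[:2]-W; print(p*1.5625,cv2.contourArea(k),np.hypot(*X),np.degrees(np.arctan2(X[1],X[0])))
for uv in [(188,155)]:
    X=ray(c,np.array(uv)/1.5625,.045)[:2]-W; print("valve",np.hypot(*X),np.degrees(np.arctan2(X[1],X[0])))
tiles=[]
for u,v in [(247,115),(322,258),(195,322),(115,190),(355,280),(620,200)]:
    u,v=int(u/1.5625),int(v/1.5625); a=max(0,u-24); b=max(0,v-24)
    t=cv2.resize(im[b:b+48,a:a+48],(264,264),interpolation=cv2.INTER_CUBIC); cv2.putText(t,f"{a},{b}",(4,14),0,.5,(0,0,255)); tiles.append(t)
cv2.imwrite("pics/t1.png",np.vstack([np.hstack(tiles[:3]),np.hstack(tiles[3:])]))
```

```text
w1 px [316.68 165.36] ctr [485.6 -66.7] size [112.2  42.7] ang 24.0
w1 px [778.44  29.64] ctr [ 758.7 -443.3] size [55.1 32.5] ang 85.1
w1 px [477.36  31.2 ] ctr [ 654.9 -169.9] size [42.3 71.9] ang 88.8
w1 px [340.08  23.4 ] ctr [616.5 -45.2] size [49.4 42.5] ang 3.5
w1 px [88.92 59.28] ctr [490.2 158.6] size [128.  211.1] ang 20.7
w2 px [330.72 564.72] ctr [144.5 -26.8] size [180.5  37.5] ang 87.5
w2 px [466.44 338.52] ctr [486.5 -66.9] size [105.9  37.4] ang 24.0
w2 px [641.16 182.52] ctr [ 700.4 -170.5] size [ 43.1 162. ] ang 88.9
w2 px [238.68 223.08] ctr [525.2 204. ] size [245. 282.] ang 17.4
w2 px [516.36 160.68] ctr [674.  -41.2] size [159.9  42.5] ang 3.8
w2 px [775.32  34.32] ctr [ 868.7 -226.1] size [65.4 40.5] ang 31.6
w2 px [84.24 10.92] ctr [657.5 394.9] size [ 24.  162.5] ang 20.5
wheel [0.52706873 0.20453794] 0.11448283341928167 47
[164.58881579 576.77631579] 145.5 0.39259758529884914 -172.7414556234177
[ 48.71961806 500.14105903] 318.0 0.34909296885058605 165.6132127053781
[741.48377863 499.30820611] 264.5 0.592557612069624 -98.21164835974376
[464.62628866 456.47551546] 230.5 0.32917501480607897 -115.02808571884819
[118.625 441.25 ] 309.5 0.24784355282112938 172.08780145905484
[ 23.15705128 403.00480769] 188.0 0.2712516914075135 150.95783308635853
[188.98809524 326.22767857] 116.0 0.1025834067651029 -179.51442887007462
[320.79326923 258.57371795] 111.5 0.09710060237608424 -88.27260707764809
[102.91053922 188.75612745] 149.5 0.10343803413575543 92.87988520291096
[242.109375 114.21875 ] 118.0 0.09832383833608899 3.2682601736287973
valve 0.06891605478168934 49.263794471303974
```

View pics/t1.png

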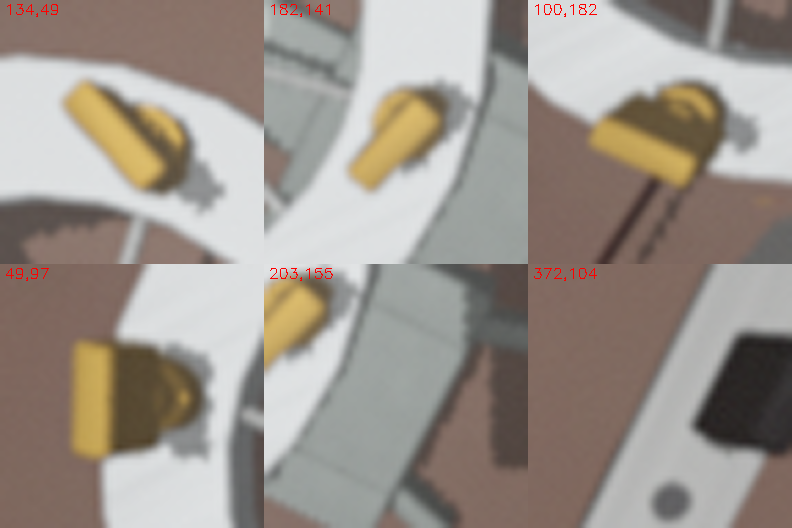

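Run:
```python
from h import *
c1,i1=load("w1");c2,i2=load("w2")
W=np.array([.527,.2045])
for n,a,b,o in [("n1",(75,92),(154,180),(134,49)),("n2",(98,178),(166,107),(182,141)),("n3",(67,135),(166,173),(100,182)),("n4",(95,79),(89,191),(49,97))]:
    q=[ray(c2,np.array(o)+np.array(p)/5.5,.09)[:2] for p in (a,b)]; d=q[1]-q[0]; m=(q[0]+q[1])/2; X=m-W
    print(n,m.round(4),"len",np.hypot(*d).round(4),"wing ang",np.degrees(np.arctan2(d[1],d[0])).round(1)%180,"r",np.hypot(*X).round(4),"az",np.degrees(np.arctan2(X[1],X[0])).round(1))
def edge(c,a,b,z):
    q=[ray(c,np.array(p)/1.5625,z)[:2] for p in (a,b)]; d=q[1]-q[0]; return ((q[0]+q[1])/2).round(4),np.hypot(*d).round(4),np.degrees(np.arctan2(d[1],d[0])).round(1)
print("lock outer edge",edge(c1,(205,42),(178,128),.04))
print("lock tips w1",edge(c1,(238,70),(211,136),.024),"w2",edge(c2,(397,263),(370,319),.024))
for z in (.04,):
  print("blk L",edge(c1,(597,85),(569,331),z),"R",edge(c1,(675,85),(643,331),z),"T",edge(c1,(597,85),(675,85),z),"B",edge(c1,(569,331),(643,331),z))
tiles=[]
for im,(u,v) in [(i1,(195,90)),(i2,(360,280)),(i1,(580,110)),(i1,(580,200)),(i1,(580,300)),(i1,(655,200))]:
    u,v=int(u/1.5625),int(v/1.5625); a=max(0,u-30); b=max(0,v-30)
    t=cv2.resize(im[b:b+60,a:a+60],(264,264),interpolation=cv2.INTER_CUBIC); cv2.putText(t,f"{a},{b}",(4,14),0,.5,(0,0,255)); tiles.append(t)
cv2.imwrite("pics/t2.png",np.vstack([np.hstack(tiles[:3]),np.hstack(tiles[3:])]))
```

```text
n1 [0.6247 0.2066] len 0.0262 wing ang 61.599999999999994 r 0.0977 az 1.2
n2 [0.5311 0.1051] len 0.0256 wing ang 156.2 r 0.0994 az -87.6
n3 [0.4283 0.1995] len 0.027 wing ang 87.7 r 0.0989 az -177.1
n4 [0.5237 0.3018] len 0.0275 wing ang 9.400000000000006 r 0.0974 az 91.9
lock outer edge (array([0.5114, 0.0581]), np.float64(0.08), np.float64(177.2))
lock tips w1 (array([0.5071, 0.0308]), np.float64(0.0665), np.float64(173.4)) w2 (array([0.5076, 0.0395]), np.float64(0.0663), np.float64(175.3))
blk L (array([ 0.5311, -0.3272]), np.float64(0.2364), np.float64(-160.7)) R (array([ 0.5571, -0.396 ]), np.float64(0.2363), np.float64(-159.5)) T (array([ 0.6552, -0.3214]), np.float64(0.0712), np.float64(-69.3)) B (array([ 0.433 , -0.4018]), np.float64(0.076), np.float64(-69.3))
```

View pics/t2.png

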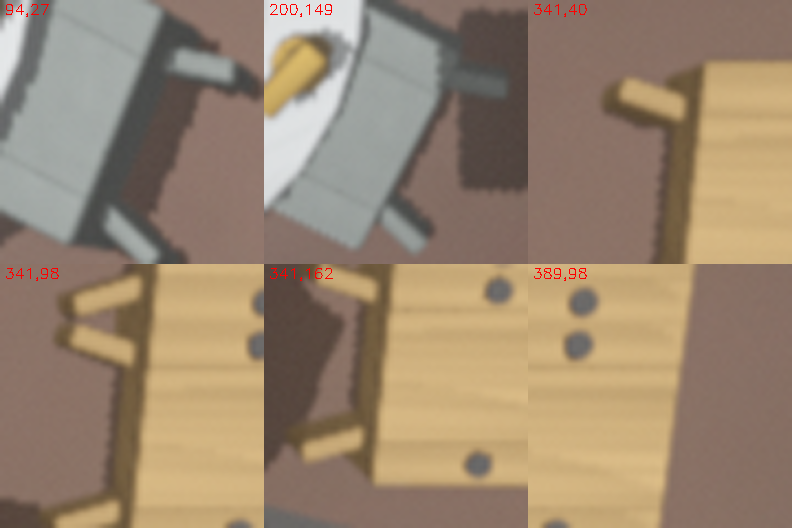

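```bash
python3 -m crank '{"slide":[[-2.9,-1.2,-3.3],[-2.9,-1.2,-3.3],[-2.9,-1.2,-3.3],[-2.9,-1.2,-3.3],[0,0,0],[0,0,0]],"turn":[[0,0,3.5],[0,0,0],[0,0,0],[0,0,0],[0,0,0],[0,0,0]],"fingers":[0,0,0,0,0,0]}'
python3 - <<'E'
from h import *
c,im=snap("wrist","w3"); cv2.imwrite("pics/w3.png",cv2.resize(im,(800,600),interpolation=cv2.INTER_CUBIC)); print(yaw()[0])
E
```

```text
time_s: 3.1
tcp_pos: [0.4525, -0.0002, 0.2528]
eef_rot: [0.0, 0.979, 0.206, 0.0]
ft_force: [0.3, 0.0, 0.6]
opening: 1.0
grasp_force: 0.0
-66.13678966517966
```

View pics/w3.png

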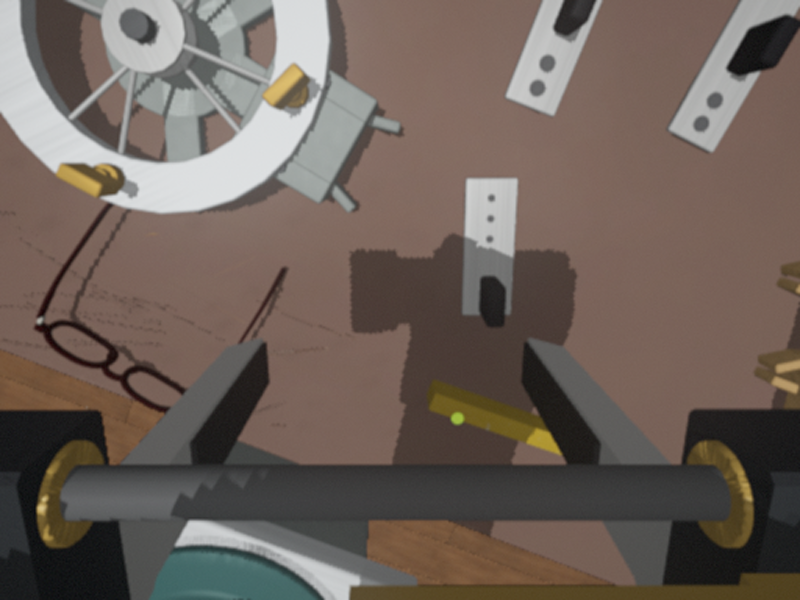

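Run:
```python
from h import *
c,im=load("w3")
def edge(c,a,b,z):
    q=[ray(c,np.array(p)/1.5625,z)[:2] for p in (a,b)]; d=q[1]-q[0]; return ((q[0]+q[1])/2).round(4),np.hypot(*d).round(4),np.degrees(np.arctan2(d[1],d[0])).round(1)
print("outer",edge(c,(377,99),(322,202),.04)); print("tips",edge(c,(401,127),(354,208),.024))
print("side edges",edge(c,(330,72),(377,99),.04),edge(c,(278,179),(322,202),.04))
print("key F",edge(c,(467,178),(518,180),.006),"R",edge(c,(462,315),(512,317),.006))
a=edge(c,(467,178),(518,180),.006)[0];b=edge(c,(462,315),(512,317),.006)[0];d=a-b;print(np.degrees(np.arctan2(d[1],d[0])),np.hypot(*d), "origin",b+d*18/110)
hsv=cv2.cvtColor(im,cv2.COLOR_BGR2HSV);m=(hsv[...,2]<50).astype(np.uint8); m[:int(265/1.56)]=0;m[int(335/1.56):]=0;m[:,:int(470/1.56)]=0;m[:,int(515/1.56):]=0
cs,_=cv2.findContours(m,cv2.RETR_EXTERNAL,cv2.CHAIN_APPROX_NONE);k=max(cs,key=cv2.contourArea);print(cv2.boundingRect(k),[ray(c,k[:,0].mean(0),z)[:2].round(4) for z in (.02,.046)])
# rim refit
m=((hsv[...,1]<45)&(hsv[...,2]>170)).astype(np.uint8)
cs,_=cv2.findContours(m,cv2.RETR_EXTERNAL,cv2.CHAIN_APPROX_NONE)
k=max([k for k in cs if k[:,0,0].mean()<250 and k[:,0,1].mean()<140],key=cv2.contourArea)[:,0].astype(float)
P=np.array([ray(c,p,.052)[:2] for p in k]); r=np.hypot(*(P-[.527,.2045]).T); P=P[(abs(r-.115)<.005)&(k[:,0]>3)&(k[:,1]>3)]
for _ in range(4):
    A=np.c_[2*P,np.ones(len(P))]; s=np.linalg.lstsq(A,(P**2).sum(1),rcond=None)[0]; R=np.sqrt(s[2]+s[0]**2+s[1]**2); e=abs(np.hypot(*(P-s[:2]).T)-R); P=P[e<.0015]
print(s[:2],R,len(P))
```

```text
outer (array([0.5101, 0.0608]), np.float64(0.0798), np.float64(173.9))
tips (array([0.5073, 0.0387]), np.float64(0.0673), np.float64(172.7))
side edges (array([0.5512, 0.0744]), np.float64(0.0357), np.float64(-94.7)) (array([0.4716, 0.0821]), np.float64(0.0344), np.float64(-93.9))
key F (array([ 0.5354, -0.0453]), np.float64(0.0394), np.float64(-68.3)) R (array([ 0.4349, -0.0905]), np.float64(0.0413), np.float64(-68.6))
24.215891672907905 0.11019659704364738 origin [ 0.45134545 -0.08310364]
(307, 178, 16, 31) [array([ 0.4495, -0.0848]), array([ 0.4541, -0.0772])]
[0.52716653 0.205173  ] 0.11382994511442342 205
```

```bash
python3 -m crank '{"slide":[[-0.1,-4.1,0],[0,-4.2,0],[0,0,-4.2],[0,0,-4.2],[0,0,-4.2],[0,0,-4.2],[0,0,-4.2],[0,0,-1.3]],"turn":[[0,0,0.3],[0,0,0],[0,0,0],[0,0,0],[0,0,0],[0,0,0],[0,0,0],[0,0,0]],"fingers":[0,0,0,0,0,0,0,0]}' 45
python3 -m crank '{"slide":[[0,0,0],[0,0,0],[0,0,0],[0,0,0],[0,0,0],[0,0,0],[0,0,0],[0,0,0]],"turn":[[0,0,0],[0,0,0],[0,0,0],[0,0,0],[0,0,0],[0,0,0],[0,0,0],[0,0,0]],"fingers":[0.3,0.6,0.9,1,1,1,1,1]}' 45
```

```text
time_s: 3.95
tcp_pos: [0.4514, -0.0814, 0.0269]
eef_rot: [-0.001, 0.978, 0.21, -0.001]
ft_force: [-0.3, -0.5, 0.3]
opening: 0.998
grasp_force: 0.0
time_s: 4.75
tcp_pos: [0.4518, -0.0814, 0.0295]
eef_rot: [-0.0, 0.978, 0.21, -0.0]
ft_force: [-0.4, -0.2, -0.1]
opening: 0.359
grasp_force: 0.0
```

```bash
python3 -m crank '{"slide":[[0,0,0],[0,0,0],[0,0,0],[0,0,0],[0,0,0],[0,0,0],[0,0,0],[0,0,0]],"turn":[[0,0,0],[0,0,0],[0,0,0],[0,0,0],[0,0,0],[0,0,0],[0,0,0],[0,0,0]],"fingers":[1,1,1,1,1,1,1,1]}' 45
python3 -m crank '{"slide":[[0,0,1],[0,0,1.5],[0,0,1.5],[0,0,0]],"turn":[[0,0,0],[0,0,0],[0,0,0],[0,0,0]],"fingers":[1,1,1,1]}' 45
```

```text
time_s: 5.55
tcp_pos: [0.4518, -0.0814, 0.0294]
eef_rot: [-0.0, 0.978, 0.21, -0.0]
ft_force: [0.8, 0.0, -0.6]
opening: 0.146
grasp_force: 45.0
time_s: 5.95
tcp_pos: [0.4528, -0.0816, 0.0713]
eef_rot: [0.001, 0.978, 0.21, 0.001]
ft_force: [1.2, 1.1, -3.1]
opening: 0.148
grasp_force: 45.0
```

```bash
python3 -m crank '{"slide":[[0.6,0.2,0],[0.6,0.2,0],[0.6,0.2,0],[0.6,0.3,0],[0.5,0.2,0],[0.5,0.2,0],[0.5,0.2,0],[0.5,0.2,0]],"turn":[[0,0,7.4],[0,0,7.4],[0,0,7.4],[0,0,7.4],[0,0,7.4],[0,0,7.4],[0,0,7.4],[0,0,7.4]],"fingers":[1,1,1,1,1,1,1,1]}' 45
python3 -m crank '{"slide":[[0,0,-2],[0,0,-1],[0,0,0],[0,0,0]],"turn":[[0,0,0],[0,0,0],[0,0,0],[0,0,0]],"fingers":[1,1,1,1]}' 45
python3 - <<'E'
from h import *
c,im=snap("wrist","w4"); cv2.imwrite("pics/w4.png",cv2.resize(im,(800,600),interpolation=cv2.INTER_CUBIC)); print(yaw()[0],readout.sense()["tcp_pos"])
E
```

```text
time_s: 6.75
tcp_pos: [0.4958, -0.0643, 0.069]
eef_rot: [-0.0, 0.744, 0.668, -0.0]
ft_force: [0.2, 0.5, -1.3]
opening: 0.145
grasp_force: 45.0
time_s: 7.15
tcp_pos: [0.4958, -0.0642, 0.0395]
eef_rot: [-0.0, 0.746, 0.666, -0.0]
ft_force: [0.4, -0.3, -2.0]
opening: 0.142
grasp_force: 45.0
-6.506729984365555 [ 0.4960215  -0.06432831  0.03983093]
```

View pics/w4.png

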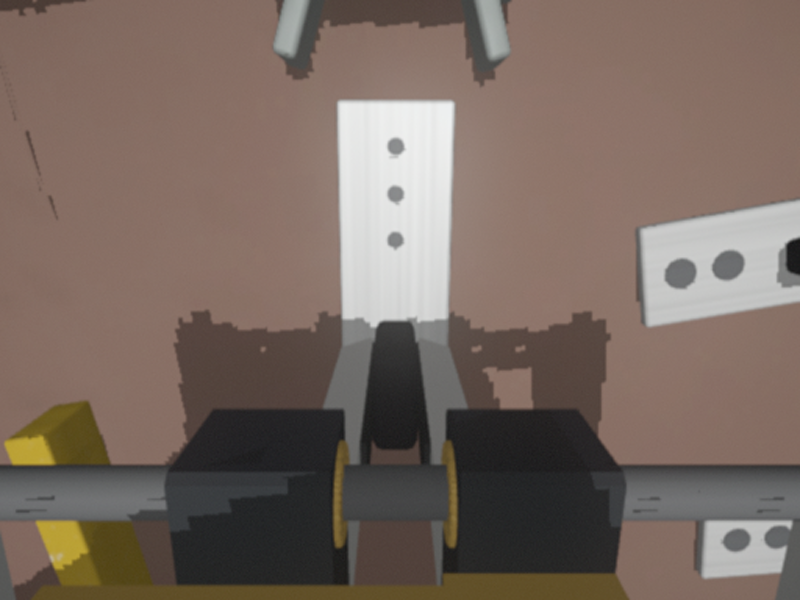

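```bash
python3 -m crank '{"slide":[[0,0,-0.9],[0.1,1,0],[0.13,1.2,0],[0.13,1.2,0],[0.13,1.2,0],[0.13,1.2,0],[0.13,1.2,0],[0,0,0]],"turn":[[0,0,0],[0,0,0],[0,0,0],[0,0,0],[0,0,0],[0,0,0],[0,0,0],[0,0,0]],"fingers":[1,1,1,1,1,1,1,1]}' 45
python3 -m crank '{"slide":[[0.1,0.8,0],[0.1,0.6,0],[0.04,0.4,0],[0.04,0.4,0],[0,0.1,0],[0,0.1,0],[0,0,0],[0,0,0]],"turn":[[0,0,0],[0,0,0],[0,0,0],[0,0,0],[0,0,0],[0,0,0],[0,0,0],[0,0,0]],"fingers":[1,1,1,1,1,1,1,1]}' 45
```

```text
time_s: 8.0
tcp_pos: [0.5036, 0.0077, 0.0306]
eef_rot: [-0.0, 0.745, 0.667, 0.0]
ft_force: [-0.6, -1.0, -2.1]
opening: 0.145
grasp_force: 45.0
time_s: 8.8
tcp_pos: [0.506, 0.0283, 0.0304]
eef_rot: [0.0, 0.746, 0.665, -0.001]
ft_force: [-1.2, -6.9, 1.3]
opening: 0.148
grasp_force: 45.0
```

```bash
python3 -m crank '{"slide":[[0,0.15,0],[0,0.15,0],[0,0.15,0],[0,0,0],[0,0,0]],"turn":[[0,0,0],[0,0,0],[0,0,0],[0,0,0],[0,0,0]],"fingers":[1,1,1,1,1]}' 45
python3 - <<'E'
from h import *
s=readout.sense();print(s["tcp_pos"],s["ft_force"])
E
```

```text
time_s: 9.3
tcp_pos: [0.5057, 0.0288, 0.0304]
eef_rot: [0.002, 0.748, 0.664, -0.003]
ft_force: [-4.2, -29.7, 11.0]
opening: 0.145
grasp_force: 45.0
[0.50573999 0.02883421 0.03036235] [ -4.22551216 -29.68861142  10.99929805]
```

```bash
python3 -m crank '{"slide":[[0,-0.45,0],[0,0,-0.1],[0,0,0],[0,0,0],[0,0,0],[0,0,0],[0,0,0],[0,0,0]],"turn":[[0,0,0],[0,0,0],[0,0,0],[0,0,0],[0,0,0],[0,0,0],[0,0,0],[0,0,0]],"fingers":[1,1,0.5,0.5,0.5,0.5,0.5,0.5]}' 45
python3 -m crank '{"slide":[[0,0,2],[0,0,4],[0,0,4],[0,0,4],[0,0,4],[0,0,0],[0,0,0]],"turn":[[0,0,0],[0,0,0],[0,0,0],[0,0,0],[0,0,0],[0,0,0],[0,0,0]],"fingers":[0.5,0.5,0.5,0.5,0.5,0.5,0.5]}' 25
python3 - <<'E'
from h import *
c,im=snap("wrist","w5"); cv2.imwrite("pics/w5.png",cv2.resize(im,(800,600),interpolation=cv2.INTER_CUBIC)); print(yaw()[0],readout.sense()["joint_pos"])
ct=optics.get_calibration("top")
for uv in [(340,240),(282,220),(336,178)]: print(ray(ct,np.array(uv)/1.5625,0 if uv[1]>200 else .2)[:2])
E
```

```text
time_s: 10.1
tcp_pos: [0.5045, 0.0286, 0.0288]
eef_rot: [-0.001, 0.746, 0.666, -0.002]
ft_force: [-6.6, -6.6, -1.4]
opening: 0.499
grasp_force: 3.5
time_s: 10.8
tcp_pos: [0.5064, 0.0296, 0.2099]
eef_rot: [0.001, 0.746, 0.666, 0.0]
ft_force: [-0.2, 0.2, -1.0]
opening: 0.5
grasp_force: 0.0
-6.4986373778597715 [ 0.54713343  0.30872359 -0.78583703  1.89971784  0.25288834  1.03485323
 -0.45920703]
[0.78561398 0.18439083]
[0.82364067 0.35613127]
[0.84391919 0.19435035]
```

View pics/w5.png

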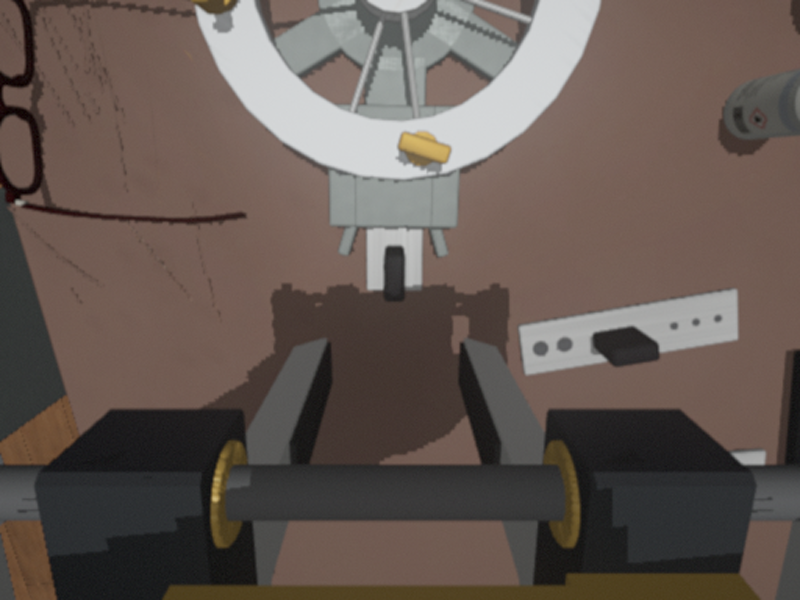

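Run:
```python
from h import *
c,im=load("w5")
a=ray(c,np.array((368,289))/1.5625,.006)[:2];b=ray(c,np.array((422,291))/1.5625,.006)[:2];m=(a+b)/2
W=np.array([.527,.2045]);print(m,np.hypot(*(a-b)),"dist rear to wheel",np.hypot(*(m-W)),"expected .195", np.degrees(np.arctan2(*(W-m)[::-1])))
p=[ray(c,np.array(q)/1.5625,.09)[:2] for q in ((402,140),(448,156))];d=p[1]-p[0];print("n2",(p[0]+p[1])/2,np.degrees(np.arctan2(d[1],d[0])))
```

```text
[0.50440109 0.0108378 ] 0.03927207060103418 dist rear to wheel 0.19497630735444782 expected .195 83.34411899831545
n2 [0.53077934 0.10622942] -24.88564296469333
```

```bash
python3 -m crank '{"slide":[[2.4,3.6,-1.2],[2.4,3.6,-1.2],[2.4,3.6,-1.2],[2.4,3.6,-1.2],[2.25,3.4,-1.2],[0,0,0]],"turn":[[0,0,-4.4],[0,0,-4.4],[0,0,-4.4],[0,0,-4.4],[0,0,-4.4],[0,0,0]],"fingers":[0.6,0.6,0.6,0.6,0.6,0.6]}' 25
python3 - <<'E'
from h import *
s=readout.sense();print(s["tcp_pos"],yaw()[0],s["joint_pos"].round(2))
E
```

```text
time_s: 11.45
tcp_pos: [0.6237, 0.2129, 0.1454]
eef_rot: [-0.002, 0.859, 0.512, -0.002]
ft_force: [-0.8, 0.2, -0.7]
opening: 0.4
grasp_force: 0.0
[0.62371319 0.21290168 0.14543541] -28.352165381554013 [ 0.06  0.64 -0.64  1.57  0.41  1.07 -1.17]
```

```bash
python3 -m crank '{"slide":[[0,0,-2],[0,0,0],[0,0,0]],"turn":[[0,0,0],[0,0,0],[0,0,0]],"fingers":[0.6,0.6,0.6]}' 25
python3 - <<'E'
from h import *
s=readout.sense();print(s["tcp_pos"],yaw()[0])
c,im=snap("wrist","w6")
E
```

```text
time_s: 11.75
tcp_pos: [0.6241, 0.2072, 0.1287]
eef_rot: [-0.0, 0.859, 0.511, -0.001]
ft_force: [0.2, 0.1, 0.4]
opening: 0.399
grasp_force: 0.0
[0.62407806 0.20719949 0.1286962 ] -28.489423841334492
```

Settled on target. Descend, grip, and turn −90° about z.

```bash
python3 -m crank '{"slide":[[0.1,0,-2.7],[0,0,-2],[0,0,0],[0,0,0],[0,0,0],[0,0,0],[0,0,0],[0,0,0]],"turn":[[0,0,0],[0,0,0],[0,0,0],[0,0,0],[0,0,0],[0,0,0],[0,0,0],[0,0,0]],"fingers":[0.6,0.6,0.6,1,1,1,1,1]}' 25
python3 -m crank '{"slide":[[0,0,0],[0,0,0],[0,0,0],[0,0,0],[0,0,0],[0,0,0],[0,0,0]],"turn":[[0,0,0],[0,0,0],[0,0,-7.5],[0,0,-7.5],[0,0,-7.5],[0,0,-7.5],[0,0,0]],"fingers":[1,1,1,1,1,1,1]}' 25
python3 - <<'E'
from h import *
s=readout.sense();print(s["tcp_pos"],yaw()[0],s["joint_pos"].round(2),s["ft_force"].round(1),s["wrist_torque"].round(2))
E
```

```text
time_s: 12.6
tcp_pos: [0.626, 0.2079, 0.0834]
eef_rot: [0.0, 0.859, 0.511, 0.0]
ft_force: [-2.4, -0.7, 7.3]
opening: 0.115
grasp_force: 25.0
time_s: 13.3
tcp_pos: [0.6261, 0.2077, 0.0834]
eef_rot: [0.0, 0.963, 0.269, 0.001]
ft_force: [-0.1, -1.8, 6.9]
opening: 0.118
grasp_force: 25.0
[0.6261236  0.20768602 0.08336905] -58.760186569502 [-0.03  0.68 -0.48  1.61  0.37  0.94 -1.67] [-0.1 -1.8  6.9] [-0.41  0.2   0.02]
```

```bash
python3 -m crank '{"slide":[[0,0,0],[0,0,0],[0,0,0],[0,0,0],[0,0,0],[0,0,0],[0,0,0],[0,0,0]],"turn":[[0,0,-7.5],[0,0,-7.5],[0,0,-7.5],[0,0,-7.5],[0,0,-7.5],[0,0,-7.5],[0,0,-7.5],[0,0,-7.4]],"fingers":[1,1,1,1,1,1,1,1]}' 25
python3 -m crank '{"slide":[[0,0,0],[0,0,0],[0,0,0]],"turn":[[0,0,0],[0,0,0],[0,0,0]],"fingers":[1,1,1]}' 25
python3 - <<'E'
from h import *
s=readout.sense();print(s["tcp_pos"],yaw()[0],s["joint_pos"].round(2),s["ft_force"].round(1),s["wrist_torque"].round(2))
E
```

```text
time_s: 14.1
tcp_pos: [0.6262, 0.2071, 0.0833]
eef_rot: [0.0, 0.969, -0.248, 0.001]
ft_force: [-2.8, -3.7, 8.0]
opening: 0.119
grasp_force: 25.0
time_s: 14.4
tcp_pos: [0.6261, 0.2071, 0.0833]
eef_rot: [0.0, 0.969, -0.245, 0.001]
ft_force: [-1.7, -2.9, 7.7]
opening: 0.118
grasp_force: 25.0
[0.62614181 0.20713109 0.08331576] -118.38267186604699 [-0.2   0.64 -0.24  1.62  0.18  0.9  -2.57] [-1.7 -2.9  7.7] [-0.83  0.44 -0.01]
```

```bash
python3 -m crank '{"slide":[[0,0,0],[0,0,0],[0,0,0],[0,0,0],[0,0,2.5],[0,0,2.5],[0,0,0]],"turn":[[0,0,0],[0,0,0],[0,0,0],[0,0,0],[0,0,0],[0,0,0],[0,0,0]],"fingers":[0.6,0.6,0.6,0.6,0.6,0.6,0.6]}' 25
python3 -m crank '{"slide":[[-1.2,-1.26,0],[-1.2,-1.26,0],[-1.2,-1.26,0],[-1.2,-1.26,0],[-1.2,-1.26,0],[-1.2,-1.26,0],[-1.2,-1.26,0],[-1.2,-1.26,0]],"turn":[[0,0,8.4],[0,0,8.4],[0,0,8.4],[0,0,8.4],[0,0,8.4],[0,0,8.4],[0,0,8.4],[0,0,8.4]],"fingers":[0.6,0.6,0.6,0.6,0.6,0.6,0.6,0.6]}' 25
python3 -m crank '{"slide":[[0,0,0],[0,0,0],[0,0,0],[0,0,0],[0,0,0],[0,0,0],[0,0,0],[0,0,0]],"turn":[[0,0,8.4],[0,0,8.4],[0,0,8.4],[0,0,8.4],[0,0,8.4],[0,0,8.4],[0,0,8.4],[0,0,8.4]],"fingers":[0.6,0.6,0.6,0.6,0.6,0.6,0.6,0.6]}' 25
python3 -m crank '{"slide":[[0,0,0],[0,0,0],[0,0,0],[0,0,0],[0,0,0],[0,0,0],[0,0,0],[0,0,0]],"turn":[[0,0,8.2],[0,0,8.2],[0,0,8.2],[0,0,8.2],[0,0,8.2],[0,0,8.2],[0,0,0],[0,0,0]],"fingers":[0.6,0.6,0.6,0.6,0.6,0.6,0.6,0.6]}' 25
python3 - <<'E'
from h import *
s=readout.sense();print(s["tcp_pos"],yaw()[0],s["joint_pos"].round(2))
E
```

```text
time_s: 15.1
tcp_pos: [0.6272, 0.2083, 0.1357]
eef_rot: [-0.001, 0.969, -0.245, 0.002]
ft_force: [0.8, 0.3, 0.2]
opening: 0.404
grasp_force: 0.0
time_s: 15.9
tcp_pos: [0.529, 0.1063, 0.1321]
eef_rot: [-0.0, 0.942, 0.335, -0.0]
ft_force: [0.4, 0.0, 1.0]
opening: 0.402
grasp_force: 0.0
time_s: 16.7
tcp_pos: [0.5295, 0.1068, 0.1321]
eef_rot: [-0.0, 0.599, 0.8, -0.0]
ft_force: [0.2, 0.6, 0.0]
opening: 0.398
grasp_force: 0.0
time_s: 17.5
tcp_pos: [0.5296, 0.1068, 0.1322]
eef_rot: [-0.0, 0.217, 0.976, 0.0]
ft_force: [-0.6, 0.5, 0.1]
opening: 0.395
grasp_force: 0.0
[0.529573   0.10677421 0.13216594] 64.94043132528627 [ 0.5   0.57 -0.98  1.89  0.56  0.99  0.4 ]
```

```bash
python3 -m crank '{"slide":[[0.1,0,-2.5],[0,0,-2.4],[0,0,0],[0,0,0],[0,0,0],[0,0,0],[0,0,0],[0,0,0]],"turn":[[0,0,0],[0,0,0],[0,0,0],[0,0,0],[0,0,0],[0,0,0],[0,0,0],[0,0,0]],"fingers":[0.6,0.6,0.6,1,1,1,1,1]}' 25
python3 -m crank '{"slide":[[0,0,0],[0,0,0],[0,0,0],[0,0,0],[0,0,0],[0,0,0],[0,0,0],[0,0,0]],"turn":[[0,0,0],[0,0,-7.5],[0,0,-7.5],[0,0,-7.5],[0,0,-7.5],[0,0,-7.5],[0,0,-7.5],[0,0,-7.5]],"fingers":[1,1,1,1,1,1,1,1]}' 25
python3 -m crank '{"slide":[[0,0,0],[0,0,0],[0,0,0],[0,0,0],[0,0,0],[0,0,0],[0,0,0],[0,0,0]],"turn":[[0,0,-7.5],[0,0,-7.5],[0,0,-7.5],[0,0,-7.5],[0,0,-7.5],[0,0,0],[0,0,0],[0,0,0]],"fingers":[1,1,1,1,1,1,1,1]}' 25
python3 - <<'E'
from h import *
s=readout.sense();print(s["tcp_pos"],yaw()[0],s["joint_pos"].round(2))
E
```

```text
time_s: 18.3
tcp_pos: [0.5309, 0.1063, 0.0841]
eef_rot: [0.0, 0.215, 0.977, -0.001]
ft_force: [-3.1, -3.7, 8.0]
opening: 0.113
grasp_force: 25.0
time_s: 19.1
tcp_pos: [0.531, 0.1064, 0.0842]
eef_rot: [0.001, 0.627, 0.779, -0.0]
ft_force: [-0.8, -3.6, 4.4]
opening: 0.115
grasp_force: 25.0
time_s: 19.9
tcp_pos: [0.5311, 0.1064, 0.0841]
eef_rot: [0.0, 0.841, 0.54, 0.0]
ft_force: [-1.0, -4.6, 9.6]
opening: 0.114
grasp_force: 25.0
[0.531053   0.10639037 0.08406527] -24.582031841791757 [ 0.19  0.51 -0.56  1.92  0.37  0.81 -1.  ]
```

```bash
python3 -m crank '{"slide":[[0,0,0],[0,0,0],[0,0,0],[0,0,0],[0,0,2.5],[0,0,2.5],[0,0,0]],"turn":[[0,0,0],[0,0,0],[0,0,0],[0,0,0],[0,0,0],[0,0,0],[0,0,0]],"fingers":[0.6,0.6,0.6,0.6,0.6,0.6,0.6]}' 25
python3 -m crank '{"slide":[[-2.04,1.88,0],[-2.04,1.88,0],[-2.04,1.88,0],[-2.04,1.88,0],[-2.04,1.88,0],[0,0,0],[0,0,0],[0,0,0]],"turn":[[0,0,4.5],[0,0,4.5],[0,0,4.5],[0,0,4.5],[0,0,4.4],[0,0,0],[0,0,0],[0,0,0]],"fingers":[0.6,0.6,0.6,0.6,0.6,0.6,0.6,0.6]}' 25
python3 - <<'E'
from h import *
s=readout.sense();print(s["tcp_pos"],yaw()[0],s["joint_pos"].round(2))
snap("wrist","w7")
E
```

```text
time_s: 20.6
tcp_pos: [0.532, 0.1073, 0.1361]
eef_rot: [0.001, 0.842, 0.539, 0.002]
ft_force: [0.1, -0.3, -0.7]
opening: 0.4
grasp_force: 0.0
time_s: 21.4
tcp_pos: [0.4292, 0.2002, 0.1332]
eef_rot: [-0.0, 0.722, 0.692, -0.0]
ft_force: [-0.2, -0.5, 0.2]
opening: 0.401
grasp_force: 0.0
[0.42924714 0.20018501 0.13320027] -2.498798804907689 [ 0.14  0.36 -0.75  2.05  0.32  0.86 -0.83]
```

```bash
python3 -m crank '{"slide":[[0,0,-2.5],[0,0,-2.4],[0,0,0],[0,0,0],[0,0,0],[0,0,0],[0,0,0],[0,0,0]],"turn":[[0,0,0],[0,0,0],[0,0,0],[0,0,0],[0,0,0],[0,0,0],[0,0,0],[0,0,0]],"fingers":[0.6,0.6,0.6,1,1,1,1,1]}' 25
python3 -m crank '{"slide":[[0,0,0],[0,0,0],[0,0,0],[0,0,0],[0,0,0],[0,0,0],[0,0,0],[0,0,0]],"turn":[[0,0,0],[0,0,-7.5],[0,0,-7.5],[0,0,-7.5],[0,0,-7.5],[0,0,-7.5],[0,0,-7.5],[0,0,-7.5]],"fingers":[1,1,1,1,1,1,1,1]}' 25
python3 -m crank '{"slide":[[0,0,0],[0,0,0],[0,0,0],[0,0,0],[0,0,0],[0,0,0],[0,0,0],[0,0,0]],"turn":[[0,0,-7.5],[0,0,-7.5],[0,0,-7.5],[0,0,-7.5],[0,0,-7.5],[0,0,0],[0,0,0],[0,0,0]],"fingers":[1,1,1,1,1,1,1,1]}' 25
python3 - <<'E'
from h import *
s=readout.sense();print(s["tcp_pos"],yaw()[0],s["joint_pos"].round(2))
E
```

```text
time_s: 22.25
tcp_pos: [0.4296, 0.2009, 0.0852]
eef_rot: [0.001, 0.722, 0.692, 0.001]
ft_force: [3.9, -1.4, 7.7]
opening: 0.114
grasp_force: 24.9
time_s: 23.05
tcp_pos: [0.4296, 0.2008, 0.0851]
eef_rot: [0.0, 0.954, 0.299, 0.001]
ft_force: [3.9, -2.3, 4.7]
opening: 0.108
grasp_force: 25.0
time_s: 23.85
tcp_pos: [0.4296, 0.2008, 0.0851]
eef_rot: [-0.0, 1.0, -0.021, 0.001]
ft_force: [4.3, -3.0, 5.9]
opening: 0.106
grasp_force: 25.0
[0.42960795 0.20076608 0.08511514] -92.42477567273005 [-0.21  0.37 -0.35  2.09  0.19  0.71 -2.29]
```

```bash
python3 -m crank '{"slide":[[0,0,0],[0,0,0],[0,0,0],[0,0,0],[0,0,2.5],[0,0,2.3],[0,0,0]],"turn":[[0,0,0],[0,0,0],[0,0,0],[0,0,0],[0,0,0],[0,0,0],[0,0,0]],"fingers":[0.6,0.6,0.6,0.6,0.6,0.6,0.6]}' 25
python3 -m crank '{"slide":[[1.18,1.27,0],[1.18,1.27,0],[1.18,1.27,0],[1.18,1.27,0],[1.18,1.27,0],[1.18,1.27,0],[1.18,1.27,0],[1.18,1.27,0]],"turn":[[0,0,8.4],[0,0,8.4],[0,0,8.4],[0,0,8.4],[0,0,8.4],[0,0,8.4],[0,0,8.4],[0,0,8.4]],"fingers":[0.6,0.6,0.6,0.6,0.6,0.6,0.6,0.6]}' 25
python3 -m crank '{"slide":[[0,0,0],[0,0,0],[0,0,0],[0,0,0],[0,0,0],[0,0,0],[0,0,0],[0,0,0]],"turn":[[0,0,8.4],[0,0,8.4],[0,0,8.4],[0,0,8.4],[0,0,8.4],[0,0,8.4],[0,0,8.4],[0,0,8.4]],"fingers":[0.6,0.6,0.6,0.6,0.6,0.6,0.6,0.6]}' 25
python3 -m crank '{"slide":[[0,0,0],[0,0,0],[0,0,0],[0,0,0],[0,0,0],[0,0,0],[0,0,0],[0,0,0]],"turn":[[0,0,8.2],[0,0,8.2],[0,0,8.2],[0,0,8.2],[0,0,8.2],[0,0,8.2],[0,0,8.2],[0,0,0]],"fingers":[0.6,0.6,0.6,0.6,0.6,0.6,0.6,0.6]}' 25
python3 -m crank '{"slide":[[0,0,0],[0,0,0]],"turn":[[0,0,0],[0,0,0]],"fingers":[0.6,0.6]}' 25
python3 - <<'E'
from h import *
s=readout.sense();print(s["tcp_pos"],yaw()[0],s["joint_pos"].round(2))
E
```

```text
time_s: 24.55
tcp_pos: [0.4298, 0.2014, 0.1347]
eef_rot: [-0.001, 1.0, -0.021, 0.002]
ft_force: [0.6, 0.1, -1.1]
opening: 0.399
grasp_force: 0.0
time_s: 25.35
tcp_pos: [0.5233, 0.3028, 0.1317]
eef_rot: [-0.0, 0.843, 0.538, -0.0]
ft_force: [0.1, -0.3, -0.3]
opening: 0.402
grasp_force: 0.0
time_s: 26.15
tcp_pos: [0.5228, 0.3023, 0.1317]
eef_rot: [-0.0, 0.404, 0.915, -0.0]
ft_force: [0.8, -0.1, -0.2]
opening: 0.399
grasp_force: 0.0
time_s: 26.95
tcp_pos: [0.5228, 0.3022, 0.1316]
eef_rot: [-0.001, -0.083, 0.997, 0.0]
ft_force: [0.2, 0.5, -0.8]
opening: 0.399
grasp_force: 0.0
time_s: 27.15
tcp_pos: [0.523, 0.3024, 0.1323]
eef_rot: [-0.0, -0.08, 0.997, -0.0]
ft_force: [0.2, -0.1, 0.5]
opening: 0.402
grasp_force: 0.0
[0.5229815  0.30239114 0.13225269] 99.20089582957849 [ 0.16  0.73 -1.05  1.72  0.7   1.12  0.62]
```

```bash
python3 -m crank '{"slide":[[0,0,-2.5],[0,0,-2.4],[0,0,0],[0,0,0],[0,0,0],[0,0,0],[0,0,0],[0,0,0]],"turn":[[0,0,0],[0,0,0],[0,0,0],[0,0,0],[0,0,0],[0,0,0],[0,0,0],[0,0,0]],"fingers":[0.6,0.6,0.6,1,1,1,1,1]}' 25
python3 -m crank '{"slide":[[0,0,0],[0,0,0],[0,0,0],[0,0,0],[0,0,0],[0,0,0],[0,0,0],[0,0,0]],"turn":[[0,0,0],[0,0,-7.5],[0,0,-7.5],[0,0,-7.5],[0,0,-7.5],[0,0,-7.5],[0,0,-7.5],[0,0,-7.5]],"fingers":[1,1,1,1,1,1,1,1]}' 25
python3 -m crank '{"slide":[[0,0,0],[0,0,0],[0,0,0],[0,0,0],[0,0,0],[0,0,0],[0,0,0],[0,0,0]],"turn":[[0,0,-7.5],[0,0,-7.5],[0,0,-7.5],[0,0,-7.5],[0,0,-7.5],[0,0,0],[0,0,0],[0,0,0]],"fingers":[1,1,1,1,1,1,1,1]}' 25
python3 - <<'E'
from h import *
s=readout.sense();print(s["tcp_pos"],yaw()[0],s["joint_pos"].round(2))
E
```

```text
time_s: 27.95
tcp_pos: [0.5236, 0.302, 0.0842]
eef_rot: [0.001, -0.082, 0.997, -0.0]
ft_force: [-0.5, -3.8, 6.9]
opening: 0.118
grasp_force: 25.0
time_s: 28.75
tcp_pos: [0.5237, 0.3025, 0.0843]
eef_rot: [0.001, 0.37, 0.929, 0.0]
ft_force: [2.3, 0.0, 2.1]
opening: 0.117
grasp_force: 25.0
time_s: 29.55
tcp_pos: [0.5241, 0.3027, 0.0843]
eef_rot: [0.0, 0.647, 0.763, 0.001]
ft_force: [5.8, 0.5, 4.4]
opening: 0.114
grasp_force: 25.0
[0.52408475 0.3027149  0.0843063 ] 9.44067064043996 [-0.08  0.64 -0.67  1.76  0.49  0.91 -0.8 ]
```

```bash
python3 -m crank '{"slide":[[0,0,0],[0,0,0],[0,0,0],[0,0,0],[0,0,2.5],[0,0,2.5],[0,-3,4],[0,-3,4]],"turn":[[0,0,0],[0,0,0],[0,0,0],[0,0,0],[0,0,0],[0,0,0],[0,0,0],[0,0,0]],"fingers":[0.6,0.6,0.6,0.6,0.6,0.6,0.6,0.6]}' 25
python3 -m crank '{"slide":[[-0.4,-3,4],[-0.4,-3,4],[0,-4.8,0.5],[0,-4.8,0.5],[0,-4.8,0],[0,-1.5,0],[0,0,0],[0,0,0]],"turn":[[0,0,-3],[0,0,-3],[0,0,-3],[0,0,-3],[0,0,-4],[0,0,0],[0,0,0],[0,0,0]],"fingers":[0.6,0.6,0.6,0.6,0.6,0.6,0.6,0.6]}' 25
python3 - <<'E'
from h import *
c,im=snap("wrist","w8"); cv2.imwrite("pics/w8.png",cv2.resize(im,(800,600),interpolation=cv2.INTER_CUBIC)); print(yaw()[0],readout.sense()["tcp_pos"])
E
```

```text
time_s: 30.35
tcp_pos: [0.5223, 0.2422, 0.2143]
eef_rot: [-0.001, 0.646, 0.763, -0.0]
ft_force: [1.0, -0.5, 0.1]
opening: 0.399
grasp_force: 0.0
time_s: 31.15
tcp_pos: [0.5149, 0.0242, 0.3032]
eef_rot: [-0.0, 0.746, 0.665, -0.0]
ft_force: [-0.2, 0.0, -0.2]
opening: 0.402
grasp_force: 0.0
-6.506357404229026 [0.51498361 0.02480303 0.30318432]
```

View pics/w8.png

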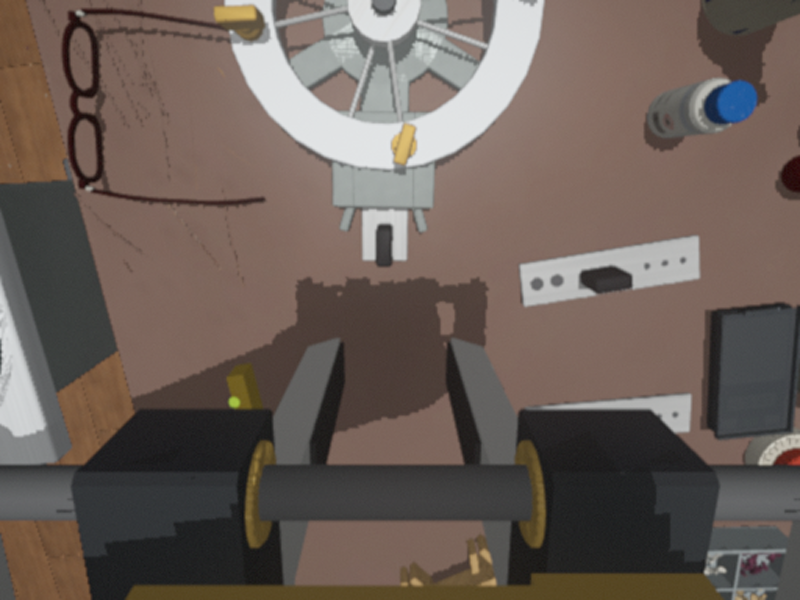

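Run:
```python
from h import *
c,im=load("w8"); W=np.array([.527,.2045])
a,b=[ray(c,np.array(q)/1.5625,.006)[:2] for q in ((362,260),(408,262))];m=(a+b)/2
print(m,np.hypot(*(m-W)))
for n,q,z in (("n2",((406,126),(401,164)),.09),("n3",((216,12),(256,14)),.09)):
    p=[ray(c,np.array(v)/1.5625,z)[:2] for v in q];d=p[1]-p[0];print(n,(p[0]+p[1])/2,np.degrees(np.arctan2(d[1],d[0]))%180)
hsv=cv2.cvtColor(im,cv2.COLOR_BGR2HSV); m=((hsv[...,1]<45)&(hsv[...,2]>110)).astype(np.uint8)
cs,_=cv2.findContours(cv2.morphologyEx(m,cv2.MORPH_CLOSE,np.ones((5,5))),cv2.RETR_EXTERNAL,cv2.CHAIN_APPROX_NONE)
for k in cs:
    p=k[:,0].mean(0)*1.5625
    if 500<p[0]<700 and 220<p[1]<320 and cv2.contourArea(k)>500:
        P=np.array([ray(c,q,.006)[:2] for q in k[:,0].astype(float)]);r=cv2.minAreaRect((P*1000).astype(np.float32));print("gA",r)
```

```text
[0.5041218  0.00996962] 0.1958710776226186
n2 [0.52995474 0.10574912] 75.93205698998328
n3 [0.43013115 0.20090971] 170.87854820395214
gA ((704.102783203125, -21.984416961669922), (162.18516540527344, 42.757568359375), 3.1045103073120117)
```

Run:
```python
from h import *
for nm in ("w2","w8"):
    c,im=load(nm); hsv=cv2.cvtColor(im,cv2.COLOR_BGR2HSV)
    g=((hsv[...,0]>12)&(hsv[...,0]<32)&(hsv[...,1]>110)&(hsv[...,2]>185)).astype(np.uint8)
    cs,_=cv2.findContours(g,cv2.RETR_EXTERNAL,cv2.CHAIN_APPROX_NONE)
    for k in cs:
        if cv2.contourArea(k)>15 and k[:,0,1].mean()<220:
            P=np.array([ray(c,q,.09)[:2] for q in k[:,0].astype(float)]);(ctr,sz,a)=cv2.minAreaRect((P*1000).astype(np.float32))
            if sz[0]<sz[1]: a+=90
            print(nm,np.round(ctr),np.round(sz,1),round(a%180,1),hsv[...,2][g>0].max())
```

```text
w2 [429. 201.] [24.4  6. ] 84.4 219
w2 [531. 107.] [ 6.8 24.3] 155.1 219
w2 [524. 303.] [24.   5.4] 12.5 219
w2 [625. 208.] [24.2  7.1] 61.2 219
w8 [528. 108.] [25.  11.8] 67.3 223
w8 [429. 202.] [ 6.5 24.7] 173.5 223
```

```bash
python3 -m crank '{"slide":[[1.39,2.28,-1.3],[1.39,2.28,-1.3],[1.39,2.28,-1.3],[1.39,2.28,-1.3],[1.39,2.28,-1.3],[1.39,2.28,-1.3],[1.39,2.28,-1.3],[1.39,2.28,-1.3]],"turn":[[0,0,8.5],[0,0,8.5],[0,0,8.5],[0,0,8.5],[0,0,8.5],[0,0,8.5],[0,0,8.5],[0,0,8.5]],"fingers":[0.6,0.6,0.6,0.6,0.6,0.6,0.6,0.6]}' 25
python3 -m crank '{"slide":[[0,0,-3.3],[0,0,-3.3],[0,0,0],[0,0,0],[0,0,0]],"turn":[[0,0,0],[0,0,0],[0,0,0],[0,0,0],[0,0,0]],"fingers":[0.6,0.6,0.6,0.6,0.6]}' 25
python3 - <<'E'
from h import *
s=readout.sense();print(s["tcp_pos"],yaw()[0],s["joint_pos"].round(2))
E
```

```text
time_s: 32.0
tcp_pos: [0.6262, 0.2088, 0.1985]
eef_rot: [-0.0, 0.243, 0.97, 0.0]
ft_force: [0.5, -0.8, 0.1]
opening: 0.398
grasp_force: 0.0
time_s: 32.5
tcp_pos: [0.6268, 0.207, 0.1352]
eef_rot: [0.001, 0.247, 0.969, 0.001]
ft_force: [-0.0, -0.4, -0.6]
opening: 0.403
grasp_force: 0.0
[0.6268477  0.20699154 0.13520242] 61.43124280159184 [ 0.18  0.71 -0.81  1.58  0.56  1.1   0.3 ]
```

```bash
python3 -m crank '{"slide":[[0,0,-2.6],[0,0,-2.5],[0,0,0],[0,0,0],[0,0,0],[0,0,0],[0,0,0],[0,0,0]],"turn":[[0,0,0],[0,0,0],[0,0,0],[0,0,0],[0,0,0],[0,0,0],[0,0,0],[0,0,0]],"fingers":[0.6,0.6,0.6,1,1,1,1,1]}' 25
python3 -m crank '{"slide":[[0,0,0],[0,0,0],[0,0,0],[0,0,0],[0,0,0],[0,0,0],[0,0,0],[0,0,0]],"turn":[[0,0,0],[0,0,-7.5],[0,0,-7.5],[0,0,-7.5],[0,0,-7.5],[0,0,-7.5],[0,0,-7.5],[0,0,-7.5]],"fingers":[1,1,1,1,1,1,1,1]}' 25
python3 -m crank '{"slide":[[0,0,0],[0,0,0],[0,0,0],[0,0,0],[0,0,0],[0,0,0],[0,0,0],[0,0,0]],"turn":[[0,0,-7.5],[0,0,-7.5],[0,0,-7.5],[0,0,-7.5],[0,0,-7.4],[0,0,0],[0,0,0],[0,0,0]],"fingers":[1,1,1,1,1,1,1,1]}' 25
python3 - <<'E'
from h import *
s=readout.sense();print(s["tcp_pos"],yaw()[0],s["joint_pos"].round(2))
E
```

```text
time_s: 33.3
tcp_pos: [0.6271, 0.2065, 0.0834]
eef_rot: [0.001, 0.247, 0.969, 0.001]
ft_force: [1.1, 1.4, 8.7]
opening: 0.118
grasp_force: 25.0
time_s: 34.1
tcp_pos: [0.6261, 0.2058, 0.0832]
eef_rot: [0.0, 0.652, 0.758, -0.0]
ft_force: [-8.4, -4.4, 13.5]
opening: 0.115
grasp_force: 25.0
time_s: 34.9
tcp_pos: [0.6252, 0.206, 0.0831]
eef_rot: [-0.0, 0.859, 0.511, -0.001]
ft_force: [-12.5, -3.7, 17.3]
opening: 0.118
grasp_force: 25.0
[0.62522023 0.20602633 0.08314893] -28.476418788722842 [-0.06  0.67 -0.43  1.62  0.33  0.93 -1.11]
```

```bash
python3 -m crank '{"slide":[[0,0,0],[0,0,0],[0,0,0],[0,0,0],[0,0,2.5],[0,0,2.5],[0,0,0]],"turn":[[0,0,0],[0,0,0],[0,0,0],[0,0,0],[0,0,0],[0,0,0],[0,0,0]],"fingers":[0.6,0.6,0.6,0.6,0.6,0.6,0.6]}' 25
python3 -m crank '{"slide":[[-2.4,-2.5,0],[-2.4,-2.5,0],[-2.4,-2.5,0],[-2.4,-2.5,0],[0,0,0],[0,0,0],[0,0,0]],"turn":[[0,0,1],[0,0,1],[0,0,1],[0,0,1],[0,0,0],[0,0,0],[0,0,0]],"fingers":[0.6,0.6,0.6,0.6,0.6,0.6,0.6]}' 25
python3 - <<'E'
from h import *
s=readout.sense();print(s["tcp_pos"],yaw()[0],s["joint_pos"].round(2))
E
```

```text
time_s: 35.6
tcp_pos: [0.6278, 0.2067, 0.1354]
eef_rot: [0.0, 0.859, 0.511, 0.002]
ft_force: [0.5, -0.1, 0.1]
opening: 0.404
grasp_force: 0.0
time_s: 36.3
tcp_pos: [0.5308, 0.1067, 0.1322]
eef_rot: [-0.0, 0.841, 0.541, 0.0]
ft_force: [0.3, 0.2, -0.3]
opening: 0.396
grasp_force: 0.0
[0.53082128 0.106674   0.13215254] -24.480971124048597 [ 0.15  0.42 -0.49  1.89  0.25  0.89 -0.9 ]
```

Next: grip and turn n2, then hop to n3 (yaw −114.5 → 87.7, +202°).

```bash
python3 -m crank '{"slide":[[0,0,-2.5],[0,0,-2.3],[0,0,0],[0,0,0],[0,0,0],[0,0,0],[0,0,0],[0,0,0]],"turn":[[0,0,0],[0,0,0],[0,0,0],[0,0,0],[0,0,0],[0,0,0],[0,0,0],[0,0,0]],"fingers":[0.6,0.6,0.6,1,1,1,1,1]}' 25
python3 -m crank '{"slide":[[0,0,0],[0,0,0],[0,0,0],[0,0,0],[0,0,0],[0,0,0],[0,0,0],[0,0,0]],"turn":[[0,0,0],[0,0,-7.5],[0,0,-7.5],[0,0,-7.5],[0,0,-7.5],[0,0,-7.5],[0,0,-7.5],[0,0,-7.5]],"fingers":[1,1,1,1,1,1,1,1]}' 25
python3 -m crank '{"slide":[[0,0,0],[0,0,0],[0,0,0],[0,0,0],[0,0,0],[0,0,0],[0,0,0],[0,0,0]],"turn":[[0,0,-7.5],[0,0,-7.5],[0,0,-7.5],[0,0,-7.5],[0,0,-7.5],[0,0,0],[0,0,0],[0,0,0]],"fingers":[1,1,1,1,1,1,1,1]}' 25
python3 - <<'E'
from h import *
s=readout.sense();print(s["tcp_pos"],yaw()[0],s["joint_pos"].round(2))
E
```

```text
time_s: 37.1
tcp_pos: [0.531, 0.1061, 0.0849]
eef_rot: [0.0, 0.841, 0.541, 0.001]
ft_force: [1.4, 0.0, 7.1]
opening: 0.111
grasp_force: 25.0
time_s: 37.9
tcp_pos: [0.5309, 0.1061, 0.0849]
eef_rot: [-0.0, 0.994, 0.111, 0.001]
ft_force: [2.2, -0.3, 6.4]
opening: 0.113
grasp_force: 25.1
time_s: 38.7
tcp_pos: [0.5309, 0.1061, 0.0848]
eef_rot: [-0.0, 0.977, -0.212, 0.001]
ft_force: [0.6, -1.0, 6.9]
opening: 0.113
grasp_force: 25.0
[0.53089815 0.10605419 0.08484331] -114.50571527916718 [-0.17  0.45 -0.1   1.93  0.07  0.76 -2.31]
```

```bash
python3 -m crank '{"slide":[[0,0,0],[0,0,0],[0,0,0],[0,0,0],[0,0,2.5],[0,0,2.4],[0,0,0]],"turn":[[0,0,0],[0,0,0],[0,0,0],[0,0,0],[0,0,0],[0,0,0],[0,0,0]],"fingers":[0.6,0.6,0.6,0.6,0.6,0.6,0.6]}' 25
python3 -m crank '{"slide":[[-1.27,1.18,0],[-1.27,1.18,0],[-1.27,1.18,0],[-1.27,1.18,0],[-1.27,1.18,0],[-1.27,1.18,0],[-1.27,1.18,0],[-1.27,1.18,0]],"turn":[[0,0,8.4],[0,0,8.4],[0,0,8.4],[0,0,8.4],[0,0,8.4],[0,0,8.4],[0,0,8.4],[0,0,8.4]],"fingers":[0.6,0.6,0.6,0.6,0.6,0.6,0.6,0.6]}' 25
python3 -m crank '{"slide":[[0,0,0],[0,0,0],[0,0,0],[0,0,0],[0,0,0],[0,0,0],[0,0,0],[0,0,0]],"turn":[[0,0,8.4],[0,0,8.4],[0,0,8.4],[0,0,8.4],[0,0,8.4],[0,0,8.4],[0,0,8.4],[0,0,8.4]],"fingers":[0.6,0.6,0.6,0.6,0.6,0.6,0.6,0.6]}' 25
python3 -m crank '{"slide":[[0,0,0],[0,0,0],[0,0,0],[0,0,0],[0,0,0],[0,0,0],[0,0,0],[0,0,0]],"turn":[[0,0,8.4],[0,0,8.4],[0,0,8.4],[0,0,8.4],[0,0,8.4],[0,0,8.4],[0,0,8.4],[0,0,8.4]],"fingers":[0.6,0.6,0.6,0.6,0.6,0.6,0.6,0.6]}' 25
python3 -m crank '{"slide":[[0,0,0],[0,0,0],[0,0,0]],"turn":[[0,0,0],[0,0,0],[0,0,0]],"fingers":[0.6,0.6,0.6]}' 25
python3 - <<'E'
from h import *
s=readout.sense();print(s["tcp_pos"],yaw()[0],s["joint_pos"].round(2))
E
```

```text
time_s: 39.4
tcp_pos: [0.5317, 0.1064, 0.1358]
eef_rot: [-0.001, 0.977, -0.212, 0.002]
ft_force: [0.9, -0.1, 0.0]
opening: 0.401
grasp_force: 0.0
time_s: 40.2
tcp_pos: [0.4279, 0.2007, 0.1327]
eef_rot: [-0.0, 0.93, 0.367, -0.0]
ft_force: [-0.4, 0.4, 1.1]
opening: 0.399
grasp_force: 0.0
time_s: 41.0
tcp_pos: [0.4284, 0.2003, 0.1327]
eef_rot: [-0.0, 0.572, 0.82, -0.0]
ft_force: [0.1, -0.7, 0.0]
opening: 0.398
grasp_force: 0.0
time_s: 41.8
tcp_pos: [0.4285, 0.2003, 0.1328]
eef_rot: [-0.0, 0.022, 1.0, 0.0]
ft_force: [-0.4, -0.5, -0.1]
opening: 0.402
grasp_force: 0.0
time_s: 42.1
tcp_pos: [0.4286, 0.2004, 0.133]
eef_rot: [-0.0, 0.027, 1.0, -0.0]
ft_force: [0.1, 0.3, -1.0]
opening: 0.405
grasp_force: 0.0
[0.42862642 0.20036979 0.1330389 ] 86.89262078891134 [ 0.23  0.39 -0.86  2.04  0.39  0.88  0.67]
```

```bash
python3 -m crank '{"slide":[[0.1,0,-2.5],[0,0,-2.3],[0,0,0],[0,0,0],[0,0,0],[0,0,0],[0,0,0],[0,0,0]],"turn":[[0,0,0.5],[0,0,0],[0,0,0],[0,0,0],[0,0,0],[0,0,0],[0,0,0],[0,0,0]],"fingers":[0.6,0.6,0.6,1,1,1,1,1]}' 25
python3 -m crank '{"slide":[[0,0,0],[0,0,0],[0,0,0],[0,0,0],[0,0,0],[0,0,0],[0,0,0],[0,0,0]],"turn":[[0,0,0],[0,0,-7.5],[0,0,-7.5],[0,0,-7.5],[0,0,-7.5],[0,0,-7.5],[0,0,-7.5],[0,0,-7.5]],"fingers":[1,1,1,1,1,1,1,1]}' 25
python3 -m crank '{"slide":[[0,0,0],[0,0,0],[0,0,0],[0,0,0],[0,0,0],[0,0,0],[0,0,0],[0,0,0]],"turn":[[0,0,-7.5],[0,0,-7.5],[0,0,-7.5],[0,0,-7.5],[0,0,-7.5],[0,0,0],[0,0,0],[0,0,0]],"fingers":[1,1,1,1,1,1,1,1]}' 25
python3 - <<'E'
from h import *
s=readout.sense();print(s["tcp_pos"],yaw()[0],s["joint_pos"].round(2))
E
python3 -m crank '{"slide":[[0,0,0],[0,0,0],[0,0,0],[0,0,0],[0,0,2.5],[0,0,2.3],[0,0,0]],"turn":[[0,0,0],[0,0,0],[0,0,0],[0,0,0],[0,0,0],[0,0,0],[0,0,0]],"fingers":[0.6,0.6,0.6,0.6,0.6,0.6,0.6]}' 25
python3 -m crank '{"slide":[[1.9,2.04,0],[1.9,2.04,0],[1.9,2.04,0],[1.9,2.04,0],[1.9,2.04,0],[0,0,0],[0,0,0],[0,0,0]],"turn":[[0,0,2.4],[0,0,2.4],[0,0,2.4],[0,0,2.4],[0,0,2.4],[0,0,0],[0,0,0],[0,0,0]],"fingers":[0.6,0.6,0.6,0.6,0.6,0.6,0.6,0.6]}' 25
python3 - <<'E'
from h import *
s=readout.sense();print(s["tcp_pos"],yaw()[0],s["joint_pos"].round(2))
E
```

```text
time_s: 42.9
tcp_pos: [0.4302, 0.2007, 0.0858]
eef_rot: [0.001, 0.021, 1.0, 0.0]
ft_force: [-0.4, 0.5, 8.1]
opening: 0.105
grasp_force: 25.0
time_s: 43.7
tcp_pos: [0.43, 0.2003, 0.0859]
eef_rot: [0.0, 0.463, 0.886, 0.0]
ft_force: [-2.8, -2.6, 11.0]
opening: 0.102
grasp_force: 49.3
time_s: 44.5
tcp_pos: [0.4297, 0.2003, 0.0858]
eef_rot: [0.0, 0.722, 0.692, -0.0]
ft_force: [-3.6, -2.0, 13.7]
opening: 0.107
grasp_force: 49.4
[0.42971752 0.2002845  0.08582835] -2.4094339284703605 [-0.12  0.38 -0.45  2.08  0.25  0.73 -0.77]
time_s: 45.2
tcp_pos: [0.4308, 0.201, 0.1354]
eef_rot: [0.001, 0.722, 0.692, 0.002]
ft_force: [0.0, -0.1, -0.5]
opening: 0.397
grasp_force: 0.0
time_s: 46.0
tcp_pos: [0.5242, 0.3017, 0.1327]
eef_rot: [-0.0, 0.646, 0.764, -0.001]
ft_force: [0.2, 0.1, 0.3]
opening: 0.398
grasp_force: 0.0
[0.52415105 0.30173242 0.13271396] 9.56597739691497 [-0.2   0.53 -0.49  1.73  0.3   0.96 -0.64]
```

```bash
python3 -m crank '{"slide":[[-0.6,-3,3],[-0.6,-3,3],[-0.6,-3,3],[-0.6,-3,3],[-0.6,-3.5,3],[-0.4,-4.5,2],[0,-4.5,0],[0,0,0]],"turn":[[0,0,0],[0,0,0],[0,0,0],[0,0,0],[0,0,0],[0,0,0],[0,0,0],[0,0,0]],"fingers":[0.6,0.6,0.6,0.6,0.6,0.6,0.6,0.6]}' 25
python3 -m crank '{"slide":[[0,0,0],[0,0,0]],"turn":[[0,0,0],[0,0,0]],"fingers":[0.6,0.6]}' 25
python3 - <<'E'
from h import *
c,im=snap("wrist","w9"); print(yaw()[0],readout.sense()["tcp_pos"])
hsv=cv2.cvtColor(im,cv2.COLOR_BGR2HSV)
g=((hsv[...,0]>12)&(hsv[...,0]<32)&(hsv[...,1]>110)&(hsv[...,2]>185)).astype(np.uint8)
cs,_=cv2.findContours(g,cv2.RETR_EXTERNAL,cv2.CHAIN_APPROX_NONE)
for k in cs:
    if cv2.contourArea(k)>15 and k[:,0,1].mean()<220:
        P=np.array([ray(c,q,.09)[:2] for q in k[:,0].astype(float)]);(ctr,sz,a)=cv2.minAreaRect((P*1000).astype(np.float32))
        if sz[0]<sz[1]: a+=90
        print(np.round(ctr),np.round(sz,1),round(a%180,1),(k[:,0].mean(0)*1.5625).round())
cv2.imwrite("pics/w9.png",cv2.resize(im,(800,600),interpolation=cv2.INTER_CUBIC))
E
```

```text
time_s: 46.8
tcp_pos: [0.4903, 0.0512, 0.3037]
eef_rot: [0.001, 0.649, 0.761, -0.0]
ft_force: [0.7, 1.4, -0.7]
opening: 0.401
grasp_force: 0.0
time_s: 47.0
tcp_pos: [0.4903, 0.058, 0.3031]
eef_rot: [-0.0, 0.645, 0.764, -0.0]
ft_force: [-0.1, 0.3, -0.2]
opening: 0.401
grasp_force: 0.0
9.67419822501151 [0.49036874 0.05832458 0.30302129]
[531. 109.] [10.6 25.1] 156.8 [462. 202.]
[625. 209.] [24.  5.] 63.8 [629.  78.]
[439. 197.] [ 3.7 11.7] 90.8 [354.  47.]
[429. 202.] [24.8  6.9] 86.1 [341.  37.]
```

View pics/w9.png

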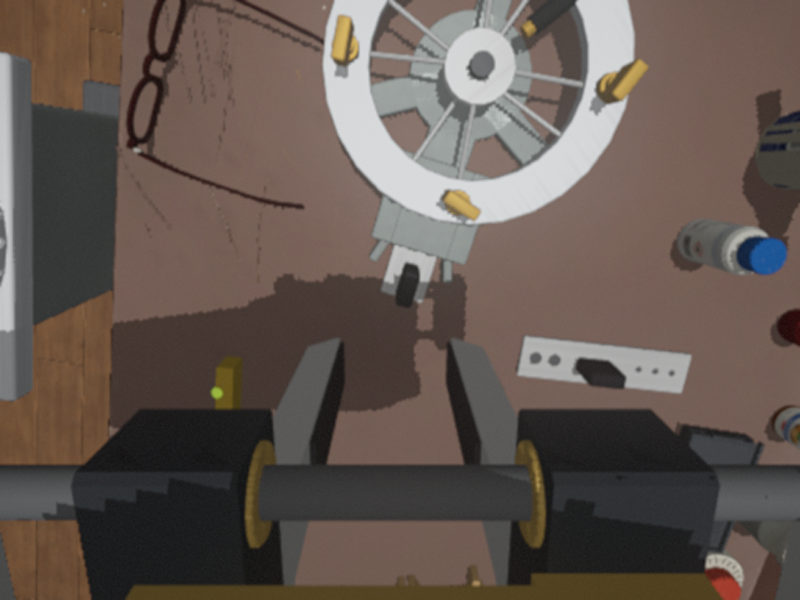

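```bash
python3 -m crank '{"slide":[[0.6,4.3,-1],[0.6,4.3,-1],[0.6,4.3,-2],[0.6,4.3,-2],[0.5,3.6,-3],[0.5,3.6,-3],[0,0,-2.5],[0,0,-2.5]],"turn":[[0,0,0],[0,0,0],[0,0,0],[0,0,0],[0,0,0],[0,0,0],[0,0,0],[0,0,0]],"fingers":[0.6,0.6,0.6,0.6,0.6,0.6,0.6,0.6]}' 25
python3 -m crank '{"slide":[[0,0,0],[0,0,0],[0,0,0]],"turn":[[0,0,0],[0,0,0],[0,0,0]],"fingers":[0.6,0.6,0.6]}' 25
python3 - <<'E'
from h import *
s=readout.sense();print(s["tcp_pos"],yaw()[0],s["joint_pos"].round(2))
E
```

```text
time_s: 47.85
tcp_pos: [0.5233, 0.3038, 0.1314]
eef_rot: [-0.001, 0.644, 0.765, -0.0]
ft_force: [0.6, -0.2, -0.1]
opening: 0.399
grasp_force: 0.0
time_s: 48.15
tcp_pos: [0.5251, 0.302, 0.1347]
eef_rot: [0.0, 0.645, 0.764, 0.001]
ft_force: [0.6, 0.2, 1.0]
opening: 0.402
grasp_force: 0.0
[0.52513803 0.30199786 0.13466101] 9.608314038311981 [-0.18  0.53 -0.52  1.73  0.31  0.96 -0.66]
```

```bash
python3 -m crank '{"slide":[[-0.1,0,-2.5],[0,0,-2.4],[0,0,0],[0,0,0],[0,0,0],[0,0,0],[0,0,0],[0,0,0]],"turn":[[0,0,0],[0,0,0],[0,0,0],[0,0,0],[0,0,0],[0,0,0],[0,0,0],[0,0,0]],"fingers":[0.6,0.6,0.6,1,1,1,1,1]}' 25
python3 -m crank '{"slide":[[0,0,0],[0,0,0],[0,0,0],[0,0,0],[0,0,0],[0,0,0],[0,0,0],[0,0,0]],"turn":[[0,0,0],[0,0,-7.5],[0,0,-7.5],[0,0,-7.5],[0,0,-7.5],[0,0,-7.5],[0,0,-7.5],[0,0,-7.5]],"fingers":[1,1,1,1,1,1,1,1]}' 25
python3 -m crank '{"slide":[[0,0,0],[0,0,0],[0,0,0],[0,0,0],[0,0,0],[0,0,0],[0,0,0],[0,0,0]],"turn":[[0,0,-7.5],[0,0,-7.5],[0,0,-7.5],[0,0,-7.5],[0,0,-7.5],[0,0,0],[0,0,0],[0,0,0]],"fingers":[1,1,1,1,1,1,1,1]}' 25
python3 - <<'E'
from h import *
s=readout.sense();print(s["tcp_pos"],yaw()[0],s["joint_pos"].round(2))
E
python3 -m crank '{"slide":[[0,0,0],[0,0,0],[0,0,0],[0,0,0],[0,0,2.5],[0,0,4],[0,0,4],[0,0,4]],"turn":[[0,0,0],[0,0,0],[0,0,0],[0,0,0],[0,0,0],[0,0,0],[0,0,0],[0,0,0]],"fingers":[0.6,0.6,0.6,0.6,0.6,0.6,0.6,0.6]}' 25
```

```text
time_s: 48.95
tcp_pos: [0.5244, 0.3017, 0.0852]
eef_rot: [0.0, 0.646, 0.764, 0.001]
ft_force: [1.1, 0.4, 7.3]
opening: 0.113
grasp_force: 25.0
time_s: 49.75
tcp_pos: [0.5242, 0.3017, 0.0852]
eef_rot: [-0.0, 0.918, 0.397, 0.001]
ft_force: [-0.4, -0.4, 8.2]
opening: 0.11
grasp_force: 25.0
time_s: 50.55
tcp_pos: [0.524, 0.3019, 0.0851]
eef_rot: [-0.0, 0.996, 0.084, 0.001]
ft_force: [-1.7, 0.1, 8.4]
opening: 0.112
grasp_force: 25.0
[0.52404103 0.30191502 0.08511028] -80.38545194485529 [-0.48  0.55 -0.13  1.77  0.09  0.83 -2.05]
time_s: 51.35
tcp_pos: [0.5234, 0.3012, 0.2307]
eef_rot: [-0.0, 0.996, 0.084, -0.0]
ft_force: [1.1, -0.0, 0.6]
opening: 0.397
grasp_force: 0.0
```

```bash
python3 -m crank '{"slide":[[0,-4.4,2],[0,-4.4,2],[0,-4.4,2],[0,-4.4,2],[0,-4.4,2],[0,-4.4,2],[0,-4.4,2],[0,-4.4,1.5]],"turn":[[0,0,1.3],[0,0,1.3],[0,0,1.3],[0,0,1.3],[0,0,1.3],[0,0,1.3],[0,0,1.3],[0,0,1.3]],"fingers":[0.6,0.6,0.6,0.6,0.6,0.6,0.6,0.6]}' 25
python3 -m crank '{"slide":[[0,-4.4,0],[0,-4.4,0],[0,-4,0],[0,0,0],[0,0,0],[0,0,0]],"turn":[[0,0,0],[0,0,0],[0,0,0],[0,0,0],[0,0,0],[0,0,0]],"fingers":[0.6,0.6,0.6,0.6,0.6,0.6]}' 25
python3 - <<'E'
from h import *
c,im=snap("wrist","w10"); print(yaw()[0],readout.sense()["tcp_pos"])
cv2.imwrite("pics/w10.png",cv2.resize(im,(800,600),interpolation=cv2.INTER_CUBIC))
hsv=cv2.cvtColor(im,cv2.COLOR_BGR2HSV); m=((hsv[...,1]<45)&(hsv[...,2]>110)).astype(np.uint8)
cs,_=cv2.findContours(cv2.morphologyEx(m,cv2.MORPH_CLOSE,np.ones((5,5))),cv2.RETR_EXTERNAL,cv2.CHAIN_APPROX_NONE)
for k in cs:
    if cv2.contourArea(k)>500:
        P=np.array([ray(c,q,.006)[:2] for q in k[:,0].astype(float)]);r=cv2.minAreaRect((P*1000).astype(np.float32));print((k[:,0].mean(0)*1.5625).round(),np.round(r[0],1),np.round(r[1],1),round(r[2],1))
E
```

```text
time_s: 52.15
tcp_pos: [0.5234, -0.0524, 0.3856]
eef_rot: [0.0, 0.985, 0.174, 0.001]
ft_force: [0.3, -0.1, 0.1]
opening: 0.397
grasp_force: 0.0
time_s: 52.75
tcp_pos: [0.5239, -0.1775, 0.3841]
eef_rot: [-0.0, 0.985, 0.174, -0.0]
ft_force: [0.8, -0.2, -1.0]
opening: 0.401
grasp_force: 0.0
-69.89128116162986 [ 0.52392722 -0.17732567  0.38420439]
[ 26. 514.] [ 49.7 126.1] [ 67.1 128.4] 53.9
[ 49. 448.] [153.1 112.9] [ 52.8 110. ] 20.1
[487. 402.] [ 380.4 -345.9] [164.3  43.9] 38.2
[304. 400.] [ 310.3 -140.2] [162.1  44.1] 1.0
[191. 167.] [513.6  36.7] [56.9 58.3] 85.7
[722.  60.] [ 800.1 -419.8] [224.2 120.6] 85.0
[449.  67.] [ 689.6 -170.2] [ 43.1 141.6] 89.3
[297.  38.] [663.6 -24.6] [82.1 42.7] 3.1
[ 68. 110.] [521.  147.4] [218.7 173.1] 10.7
```

View pics/w10.png

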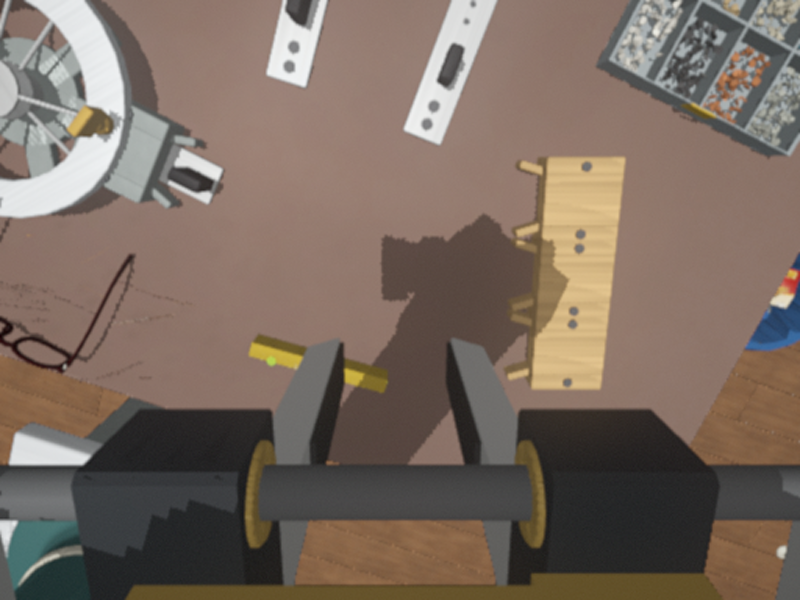

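Run:
```python
from h import *
c,im=load("w10")
hsv=cv2.cvtColor(im,cv2.COLOR_BGR2HSV)
q=np.array([ray(c,np.array(p)/1.5625,.04)[:2] for p in ((546,157),(624,157),(602,389),(532,389))])
for a,b in ((0,1),(3,2),(0,3),(1,2)):
    d=q[b]-q[a];print(np.hypot(*d).round(4),np.degrees(np.arctan2(d[1],d[0])).round(1))
print("ctr",q.mean(0))
c,im=load("w9");hsv=cv2.cvtColor(im,cv2.COLOR_BGR2HSV); m=((hsv[...,1]<45)&(hsv[...,2]>110)).astype(np.uint8)
cs,_=cv2.findContours(cv2.morphologyEx(m,cv2.MORPH_CLOSE,np.ones((5,5))),cv2.RETR_EXTERNAL,cv2.CHAIN_APPROX_NONE)
for k in cs:
    p=k[:,0].mean(0)*1.5625
    if cv2.contourArea(k)>500 and p[0]>500 and 300<p[1]<400:
        P=np.array([ray(c,q,.006)[:2] for q in k[:,0].astype(float)]);r=cv2.minAreaRect((P*1000).astype(np.float32));print(np.round(r[0],1),np.round(r[1],1),round(r[2],1))
```

```text
0.0735 -69.9
0.074 -69.9
0.2373 -159.2
0.2373 -159.1
ctr [ 0.54422719 -0.36169968]
[704.2 -21.9] [162.4  42.8] 3.1
```

```bash
python3 -m crank '{"slide":[[2.05,0.1,-1.5],[2.05,0.1,-1.5],[2.05,0.1,-1.5],[2.05,0.1,-1.5],[2.05,0.1,-1.5],[2.05,0.1,-1.5],[2.05,0.1,-1.5],[2.05,0,-1.5]],"turn":[[0,0,8.4],[0,0,8.4],[0,0,8.4],[0,0,8.4],[0,0,8.4],[0,0,8.4],[0,0,8.4],[0,0,8.4]],"fingers":[0.6,0.6,0.6,0.6,0.6,0.6,0.6,0.6]}' 45
python3 -m crank '{"slide":[[0,0,-1.4],[0,0,-1.4],[0,0,-1.4],[0,0,-1.4],[0,0,-1.4],[0,0,-1.4],[0,0,-1.4],[0,0,-1.4]],"turn":[[0,0,8.4],[0,0,8.4],[0,0,8.4],[0,0,8.4],[0,0,8.4],[0,0,8.4],[0,0,8.4],[0,0,8.4]],"fingers":[0.6,0.6,0.6,0.6,0.6,0.6,0.6,0.6]}' 45
python3 -m crank '{"slide":[[0,0,0],[0,0,0],[0,0,0],[0,0,0],[0,0,0],[0,0,0]],"turn":[[0,0,8.2],[0,0,8.2],[0,0,8.2],[0,0,0],[0,0,0],[0,0,0]],"fingers":[0.6,0.6,0.6,0.6,0.6,0.6]}' 45
python3 - <<'E'
from h import *
s=readout.sense();print(s["tcp_pos"],yaw()[0],s["joint_pos"].round(2))
E
```

```text
time_s: 53.6
tcp_pos: [0.6888, -0.1699, 0.2636]
eef_rot: [-0.0, 0.721, 0.693, 0.0]
ft_force: [0.3, -0.0, -0.4]
opening: 0.398
grasp_force: 0.0
time_s: 54.4
tcp_pos: [0.6879, -0.1701, 0.1518]
eef_rot: [0.0, 0.218, 0.976, 0.0]
ft_force: [0.3, -0.1, 0.5]
opening: 0.398
grasp_force: 0.0
time_s: 55.0
tcp_pos: [0.6878, -0.1711, 0.1522]
eef_rot: [0.0, 0.01, 1.0, -0.0]
ft_force: [-0.0, 0.4, 0.2]
opening: 0.402
grasp_force: 0.0
[ 0.68779248 -0.1711132   0.15224694] 88.83380683042604 [ 0.45  0.66 -0.38  1.43  0.26  1.1   1.57]
```

```bash
python3 -m crank '{"slide":[[0,0,-4],[0,0,-4],[0,0,-3],[0,0,-1.2],[0,0,0],[0,0,0],[0,0,0],[0,0,0]],"turn":[[0,0,0],[0,0,0],[0,0,0],[0,0,0],[0,0,0],[0,0,0],[0,0,0],[0,0,0]],"fingers":[0.6,0.6,0.6,0.6,0.6,1,1,1]}' 45
python3 -m crank '{"slide":[[0,0,0],[0,0,0],[0,0,0],[0,0,1],[0,0,1.5],[0,0,1.5],[0,0,0],[0,0,0]],"turn":[[0,0,0],[0,0,0],[0,0,0],[0,0,0],[0,0,0],[0,0,0],[0,0,0],[0,0,0]],"fingers":[1,1,1,1,1,1,1,1]}' 45
```

```text
time_s: 55.8
tcp_pos: [0.6885, -0.1718, 0.0317]
eef_rot: [0.001, 0.009, 1.0, -0.0]
ft_force: [0.2, -0.1, -1.1]
opening: 0.185
grasp_force: 0.0
time_s: 56.6
tcp_pos: [0.6879, -0.1717, 0.0708]
eef_rot: [0.0, 0.009, 1.0, -0.0]
ft_force: [0.5, -1.0, -2.2]
opening: 0.143
grasp_force: 45.0
```

```bash
python3 -m crank '{"slide":[[-1.58,-0.15,0],[-1.58,-0.15,0],[-1.58,-0.15,0],[-1.58,-0.15,0],[-1.58,-0.15,0],[-1.58,-0.15,0],[-1.58,-0.15,0],[-1.58,-0.15,0]],"turn":[[0,0,-8.55],[0,0,-8.55],[0,0,-8.55],[0,0,-8.55],[0,0,-8.55],[0,0,-8.55],[0,0,-8.55],[0,0,-8.55]],"fingers":[1,1,1,1,1,1,1,1]}' 45
python3 -m crank '{"slide":[[0,0,-1.5],[0,0,-1.5],[0,0,0],[0,0,0],[0,0,0]],"turn":[[0,0,0],[0,0,0],[0,0,0],[0,0,0],[0,0,0]],"fingers":[1,1,1,1,1]}' 45
python3 - <<'E'
from h import *
s=readout.sense();print(s["tcp_pos"],yaw()[0],s["joint_pos"].round(2))
c,im=snap("wrist","w11")
hsv=cv2.cvtColor(im,cv2.COLOR_BGR2HSV); m=((hsv[...,1]<45)&(hsv[...,2]>110)).astype(np.uint8)
cv2.imwrite("pics/w11.png",cv2.resize(im,(800,600),interpolation=cv2.INTER_CUBIC))
E
```

```text
time_s: 57.4
tcp_pos: [0.5603, -0.1836, 0.0696]
eef_rot: [-0.0, 0.572, 0.82, -0.0]
ft_force: [0.8, -0.0, -0.8]
opening: 0.148
grasp_force: 45.0
time_s: 57.9
tcp_pos: [0.5617, -0.1836, 0.0401]
eef_rot: [0.0, 0.569, 0.822, 0.0]
ft_force: [0.3, 0.2, -1.8]
opening: 0.144
grasp_force: 45.0
[ 0.56172616 -0.18358165  0.04014194] 20.664516371911827 [ 0.33  0.59 -0.09  1.83  0.07  0.73  0.57]
```

```bash
python3 -m crank '{"slide":[[0,0,-0.8],[0.4,-1.1,0],[0.4,-1.1,0],[0.4,-1.1,0],[0.4,-1.1,0],[0.4,-1.1,0],[0.4,-1.0,0],[0,0,0]],"turn":[[0,0,0],[0,0,0],[0,0,0],[0,0,0],[0,0,0],[0,0,0],[0,0,0],[0,0,0]],"fingers":[1,1,1,1,1,1,1,1]}' 45
python3 -m crank '{"slide":[[0.3,-0.8,0],[0.3,-0.8,0],[0.1,-0.3,0],[0,0,0],[0,0,0]],"turn":[[0,0,0],[0,0,0],[0,0,0],[0,0,0],[0,0,0]],"fingers":[1,1,1,1,1]}' 45
python3 - <<'E'
from h import *
s=readout.sense();print(s["tcp_pos"],yaw()[0],s["ft_force"])
E
```

```text
time_s: 58.75
tcp_pos: [0.5855, -0.2505, 0.0321]
eef_rot: [0.0, 0.57, 0.822, -0.0]
ft_force: [-0.3, 0.1, -1.8]
opening: 0.145
grasp_force: 45.0
time_s: 59.25
tcp_pos: [0.5923, -0.2673, 0.0321]
eef_rot: [-0.0, 0.569, 0.822, 0.0]
ft_force: [-0.8, 0.5, -1.8]
opening: 0.145
grasp_force: 45.0
[ 0.59227186 -0.26732015  0.03211873] 20.610670490557894 [-0.75266489  0.47337713 -1.75354638]
```

```bash
python3 -m crank '{"slide":[[0.1,-0.25,-0.05],[0.05,-0.15,0],[0.05,-0.15,0],[0.05,-0.15,0],[0,0,0],[0,0,0]],"turn":[[0,0,0],[0,0,0],[0,0,0],[0,0,0],[0,0,0],[0,0,0]],"fingers":[1,1,1,1,1,1]}' 45
```

```text
time_s: 59.85
tcp_pos: [0.5943, -0.2705, 0.0316]
eef_rot: [-0.002, 0.568, 0.823, 0.001]
ft_force: [-10.1, 21.2, 12.4]
opening: 0.146
grasp_force: 45.0
```

```bash
python3 -m crank '{"slide":[[-0.1,0.35,-0.1],[0,0,0],[0,0,0],[0,0,0],[0,0,0],[0,0,0],[0,0,2.5],[0,0,4]],"turn":[[0,0,0],[0,0,0],[0,0,0],[0,0,0],[0,0,0],[0,0,0],[0,0,0],[0,0,0]],"fingers":[1,0.6,0.6,0.6,0.6,0.6,0.6,0.6]}' 45
python3 -m crank '{"slide":[[0,0,4],[0,0,2],[1.6,4.1,0],[1.6,4.1,0],[1.6,4.1,0],[1.6,4.1,0],[1.6,4.1,0],[1.7,4.1,0]],"turn":[[0,0,0],[0,0,8],[0,0,8],[0,0,8],[0,0,8],[0,0,8],[0,0,8],[0,0,8]],"fingers":[0.6,0.6,0.6,0.6,0.6,0.6,0.6,0.6]}' 45
python3 -m crank '{"slide":[[0,0,0],[0,0,0],[0,0,0],[0,0,0],[0,0,0]],"turn":[[0,0,8],[0,0,8],[0,0,0],[0,0,0],[0,0,0]],"fingers":[0.6,0.6,0.6,0.6,0.6]}' 45
python3 - <<'E'
from h import *
s=readout.sense();print(s["tcp_pos"],yaw()[0],s["joint_pos"].round(2))
c,im=snap("wrist","w12")
E
```

```text
time_s: 60.65
tcp_pos: [0.5921, -0.2707, 0.0941]
eef_rot: [-0.002, 0.569, 0.822, -0.001]
ft_force: [0.3, 0.0, 1.2]
opening: 0.398
grasp_force: 0.0
time_s: 61.45
tcp_pos: [0.691, -0.0238, 0.1557]
eef_rot: [-0.0, 0.114, 0.993, -0.0]
ft_force: [0.0, -0.0, 0.3]
opening: 0.396
grasp_force: 0.0
time_s: 61.95
tcp_pos: [0.6907, -0.0255, 0.1556]
eef_rot: [-0.0, -0.021, 1.0, -0.0]
ft_force: [-0.5, 0.5, 0.1]
opening: 0.396
grasp_force: 0.0
[ 0.69067676 -0.02553278  0.15563525] 92.37169494546512 [ 0.26  0.63 -0.4   1.48  0.26  1.08  1.42]
```

```bash
python3 -m crank '{"slide":[[0.15,0.3,-4],[0,0,-4],[0,0,-3.3],[0,0,-1.2],[0,0,0],[0,0,0],[0,0,0],[0,0,0]],"turn":[[0,0,0.7],[0,0,0],[0,0,0],[0,0,0],[0,0,0],[0,0,0],[0,0,0],[0,0,0]],"fingers":[0.6,0.6,0.6,0.6,0.6,1,1,1]}' 45
python3 -m crank '{"slide":[[0,0,0],[0,0,0],[0,0,0],[0,0,1],[0,0,1.5],[0,0,1.5],[0,0,0],[0,0,0]],"turn":[[0,0,0],[0,0,0],[0,0,0],[0,0,0],[0,0,0],[0,0,0],[0,0,0],[0,0,0]],"fingers":[1,1,1,1,1,1,1,1]}' 45
python3 - <<'E'
from h import *
s=readout.sense();print(s["tcp_pos"],yaw()[0],s["joint_pos"].round(2))
E
```

```text
time_s: 62.8
tcp_pos: [0.6931, -0.0222, 0.0323]
eef_rot: [0.001, -0.029, 1.0, -0.0]
ft_force: [0.0, 0.6, 0.4]
opening: 0.183
grasp_force: 0.0
time_s: 63.6
tcp_pos: [0.6925, -0.0222, 0.0713]
eef_rot: [0.001, -0.029, 1.0, -0.0]
ft_force: [-0.2, 0.1, -2.3]
opening: 0.145
grasp_force: 45.0
[ 0.69251883 -0.02220589  0.07130008] 93.29583312945398 [ 0.24  0.73 -0.38  1.53  0.31  0.95  1.4 ]
```

```bash
python3 -m crank '{"slide":[[-1.6,-1,2],[-2.35,-2.2,1],[-2.75,-2.6,0],[-2.75,-2.6,0],[-2.75,-2.6,0],[-2.75,-2.6,0],[-2.75,-2.6,0],[-2.75,-2.7,0]],"turn":[[0,0,-8.1],[0,0,-8.1],[0,0,-8.1],[0,0,-8.1],[0,0,-8.1],[0,0,-8.1],[0,0,-8.1],[0,0,-8.1]],"fingers":[1,1,1,1,1,1,1,1]}' 45
python3 -m crank '{"slide":[[0,0,0],[0,0,-2],[0,0,-2],[0,0,-2],[0,0,0],[0,0,0],[0,0,0]],"turn":[[0,0,-8.1],[0,0,0],[0,0,0],[0,0,0],[0,0,0],[0,0,0],[0,0,0]],"fingers":[1,1,1,1,1,1,1]}' 45
python3 - <<'E'
from h import *
s=readout.sense();print(s["tcp_pos"],yaw()[0],s["joint_pos"].round(2))
E
```

```text
time_s: 64.4
tcp_pos: [0.4863, -0.2118, 0.1003]
eef_rot: [-0.0, 0.514, 0.858, -0.0]
ft_force: [0.7, -1.2, -1.7]
opening: 0.146
grasp_force: 45.0
time_s: 65.1
tcp_pos: [0.4882, -0.2113, 0.0415]
eef_rot: [0.0, 0.571, 0.821, 0.0]
ft_force: [-0.1, 0.0, -1.2]
opening: 0.149
grasp_force: 45.0
[ 0.48824228 -0.21128616  0.04153377] 20.403377209986857 [ 0.42  0.51 -0.08  1.97  0.07  0.66  0.65]
```

```bash
python3 -m crank '{"slide":[[0,0,-0.95],[0.4,-1.1,0],[0.4,-1.1,0],[0.4,-1.1,0],[0.4,-1.1,0],[0.4,-1.1,0],[0.4,-1.0,0],[0,0,0]],"turn":[[0,0,0],[0,0,0],[0,0,0],[0,0,0],[0,0,0],[0,0,0],[0,0,0],[0,0,0]],"fingers":[1,1,1,1,1,1,1,1]}' 45
python3 -m crank '{"slide":[[0.3,-0.8,0],[0.3,-0.8,0],[0.15,-0.4,0],[0.1,-0.25,0],[0.05,-0.15,0],[0,0,0],[0,0,0]],"turn":[[0,0,0],[0,0,0],[0,0,0],[0,0,0],[0,0,0],[0,0,0],[0,0,0]],"fingers":[1,1,1,1,1,1,1]}' 45
```

```text
time_s: 65.9
tcp_pos: [0.5121, -0.2778, 0.0311]
eef_rot: [0.0, 0.571, 0.821, -0.0]
ft_force: [-0.2, -1.4, 0.6]
opening: 0.149
grasp_force: 45.0
time_s: 66.6
tcp_pos: [0.5206, -0.2988, 0.0312]
eef_rot: [-0.001, 0.57, 0.821, 0.0]
ft_force: [-4.8, 7.9, 7.4]
opening: 0.144
grasp_force: 45.0
```

```bash
python3 -m crank '{"slide":[[0.05,-0.15,0],[0.05,-0.15,0],[0,0,0],[0,0,0]],"turn":[[0,0,0],[0,0,0],[0,0,0],[0,0,0]],"fingers":[1,1,1,1]}' 45
python3 -m crank '{"slide":[[-0.15,0.4,-0.05],[0,0,0],[0,0,0],[0,0,0],[0,0,0],[0,0,0],[0,0,2.5],[0,0,4]],"turn":[[0,0,0],[0,0,0],[0,0,0],[0,0,0],[0,0,0],[0,0,0],[0,0,0],[0,0,0]],"fingers":[1,0.6,0.6,0.6,0.6,0.6,0.6,0.6]}' 45
python3 - <<'E'
from h import *
s=readout.sense();print(s["tcp_pos"],yaw()[0],s["joint_pos"].round(2))
E
```

```text
time_s: 67.0
tcp_pos: [0.5208, -0.2994, 0.031]
eef_rot: [-0.003, 0.57, 0.822, 0.001]
ft_force: [-11.6, 21.1, 17.4]
opening: 0.146
grasp_force: 45.0
time_s: 67.8
tcp_pos: [0.519, -0.2985, 0.0943]
eef_rot: [-0.002, 0.571, 0.821, -0.0]
ft_force: [0.3, -1.4, -0.0]
opening: 0.402
grasp_force: 0.0
[ 0.5190428  -0.29845038  0.09433794] 20.406188904289785 [ 0.53  0.52 -0.08  1.78  0.06  0.84  0.78]
```

```bash
python3 -m crank '{"slide":[[0,0,4],[0,2,2],[-0.2,4.4,0],[-0.2,4.4,0],[-0.2,4.4,0],[-0.2,4.4,0],[-0.2,4.4,0],[-0.2,4.4,0]],"turn":[[0,0,0],[0,0,-3.8],[0,0,-3.8],[0,0,-3.8],[0,0,-3.8],[0,0,-3.9],[0,0,-3.9],[0,0,-3.9]],"fingers":[0.6,0.6,0.6,0.6,0.6,0.6,0.6,0.6]}' 45
python3 -m crank '{"slide":[[-0.1,4.3,0],[0,0,0],[0,0,0],[0,0,0]],"turn":[[0,0,0],[0,0,0],[0,0,0],[0,0,0]],"fingers":[0.6,0.6,0.6,0.6]}' 45
python3 - <<'E'
from h import *
s=readout.sense();print(s["tcp_pos"],yaw()[0],s["joint_pos"].round(2))
c,im=snap("wrist","w13"); cv2.imwrite("pics/w13.png",cv2.resize(im,(800,600),interpolation=cv2.INTER_CUBIC))
hsv=cv2.cvtColor(im,cv2.COLOR_BGR2HSV)
m=(hsv[...,2]<45).astype(np.uint8); m[210:]=0; m[:100]=0; m[:,:200]=0; m[:,320:]=0
cs,_=cv2.findContours(m,cv2.RETR_EXTERNAL,cv2.CHAIN_APPROX_NONE);k=max(cs,key=cv2.contourArea);b=cv2.boundingRect(k);print(b,ray(c,(b[0]+b[2]/2,b[1]),.006)[:2])
E
```

```text
time_s: 68.6
tcp_pos: [0.508, -0.0135, 0.1558]
eef_rot: [0.0, 0.747, 0.665, 0.0]
ft_force: [0.3, 0.4, 0.1]
opening: 0.397
grasp_force: 0.0
time_s: 69.0
tcp_pos: [0.5074, 0.0269, 0.1556]
eef_rot: [0.0, 0.746, 0.665, -0.0]
ft_force: [0.3, -0.1, 0.7]
opening: 0.398
grasp_force: 0.0
[0.50737644 0.0268865  0.15563881] -6.5626621186797065 [-0.    0.3  -0.13  1.96  0.05  0.88 -0.27]
(244, 194, 15, 13) [0.50429026 0.01355836]
```

```bash
python3 -m crank '{"slide":[[-0.15,0.2,-4],[0,0,-4],[0,0,-3.4],[0,0,-1.2],[0,0,0],[0,0,0],[0,0,0],[0,0,0]],"turn":[[0,0,0],[0,0,0],[0,0,0],[0,0,0],[0,0,0],[0,0,0],[0,0,0],[0,0,0]],"fingers":[0.6,0.6,0.6,0.6,0.6,1,1,1]}' 45
python3 -m crank '{"slide":[[0,0,0],[0,0,0],[0,0,0],[0,0,0.1],[-0.1,-0.8,0],[-0.11,-1,0],[-0.11,-1,0],[-0.11,-1,0]],"turn":[[0,0,0],[0,0,0],[0,0,0],[0,0,0],[0,0,0],[0,0,0],[0,0,0],[0,0,0]],"fingers":[1,1,1,1,1,1,1,1]}' 45
python3 -m crank '{"slide":[[-0.11,-1,0],[-0.11,-1,0],[-0.14,-1.2,0],[-0.14,-1.2,0],[-0.14,-1.3,0],[0,0,3],[0,0,4],[0,0,0]],"turn":[[0,0,0],[0,0,0],[0,0,0],[0,0,0],[0,0,0],[0,0,0],[0,0,0],[0,0,0]],"fingers":[1,1,1,1,1,1,1,1]}' 45
python3 - <<'E'
from h import *
s=readout.sense();print(s["tcp_pos"],yaw()[0],s["joint_pos"].round(2))
c,im=snap("wrist","w14"); cv2.imwrite("pics/w14.png",cv2.resize(im,(800,600),interpolation=cv2.INTER_CUBIC))
E
```

```text
time_s: 69.85
tcp_pos: [0.5067, 0.0299, 0.031]
eef_rot: [0.001, 0.746, 0.666, 0.001]
ft_force: [-0.4, 0.1, 0.3]
opening: 0.178
grasp_force: 0.0
time_s: 70.65
tcp_pos: [0.5015, -0.0091, 0.0308]
eef_rot: [0.0, 0.746, 0.666, 0.0]
ft_force: [0.4, 2.8, 2.4]
opening: 0.146
grasp_force: 45.0
time_s: 71.45
tcp_pos: [0.4968, -0.0664, 0.1043]
eef_rot: [0.002, 0.746, 0.666, 0.002]
ft_force: [0.2, -0.6, -1.3]
opening: 0.144
grasp_force: 45.0
[ 0.49681402 -0.06638328  0.10433981] -6.551060583931875 [ 0.17  0.36 -0.12  2.02  0.06  0.76 -0.1 ]
```

View pics/w14.png

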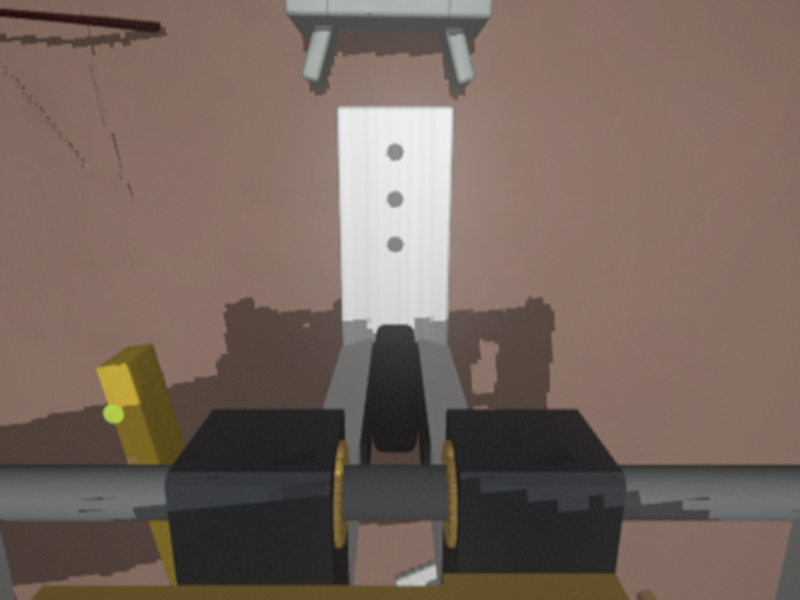

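```bash
python3 -m crank '{"slide":[[-0.5,-1.09,0],[-0.5,-1.09,0],[-0.5,-1.09,0],[-0.5,-1.09,0],[-0.5,-1.09,0],[-0.5,-1.09,0],[-0.5,-1.09,0],[-0.5,-1.09,0]],"turn":[[0,0,-8.5],[0,0,-8.5],[0,0,-8.5],[0,0,-8.5],[0,0,-8.5],[0,0,-8.5],[0,0,-8.5],[0,0,-8.5]],"fingers":[1,1,1,1,1,1,1,1]}' 45
python3 -m crank '{"slide":[[-0.5,-1.09,0],[-0.5,-1.09,0],[-0.5,-1.09,0],[-0.5,-1.09,0],[-0.5,-1.09,0],[-0.5,-1.09,0],[-0.5,-1.09,0],[-0.5,-1.09,0]],"turn":[[0,0,-8.5],[0,0,-8.5],[0,0,-8.5],[0,0,-8.5],[0,0,-8.5],[0,0,-8.5],[0,0,-8.5],[0,0,-8.5]],"fingers":[1,1,1,1,1,1,1,1]}' 45
python3 -m crank '{"slide":[[0,0,-2],[0,0,-2],[0,0,-2],[0,0,0],[0,0,0],[0,0,0]],"turn":[[0,0,-8.5],[0,0,-8.5],[0,0,0],[0,0,0],[0,0,0],[0,0,0]],"fingers":[1,1,1,1,1,1]}' 45
python3 - <<'E'
from h import *
s=readout.sense();print(s["tcp_pos"],yaw()[0],s["joint_pos"].round(2))
c,im=snap("wrist","w15"); cv2.imwrite("pics/w15.png",cv2.resize(im,(800,600),interpolation=cv2.INTER_CUBIC))
E
```

```text
time_s: 72.3
tcp_pos: [0.4538, -0.1532, 0.0994]
eef_rot: [-0.0, 0.991, 0.132, -0.001]
ft_force: [0.1, 0.2, -2.6]
opening: 0.151
grasp_force: 45.0
time_s: 73.1
tcp_pos: [0.4137, -0.2402, 0.0995]
eef_rot: [0.001, 0.895, -0.445, -0.001]
ft_force: [0.4, 0.2, -2.2]
opening: 0.15
grasp_force: 45.0
time_s: 73.7
tcp_pos: [0.4151, -0.2399, 0.0412]
eef_rot: [0.0, 0.822, -0.57, 0.0]
ft_force: [-0.7, 0.6, -1.5]
opening: 0.145
grasp_force: 45.0
[ 0.41509182 -0.23988298  0.04120467] -159.48985495126186 [ 0.08  0.48  0.46  2.12 -0.35  0.62 -2.  ]
```

```bash
python3 -m crank '{"slide":[[0,0,-0.95],[0.4,-1.1,0],[0.4,-1.1,0],[0.4,-1.1,0],[0.4,-1.1,0],[0.45,-1.1,0],[0.4,-1.0,0],[0,0,0]],"turn":[[0,0,0],[0,0,0],[0,0,0],[0,0,0],[0,0,0],[0,0,0],[0,0,0],[0,0,0]],"fingers":[1,1,1,1,1,1,1,1]}' 45
python3 -m crank '{"slide":[[0.3,-0.8,0],[0.3,-0.8,0],[0.15,-0.4,0],[0.1,-0.25,0],[0.05,-0.15,0],[0,0,0],[0,0,0]],"turn":[[0,0,0],[0,0,0],[0,0,0],[0,0,0],[0,0,0],[0,0,0],[0,0,0]],"fingers":[1,1,1,1,1,1,1]}' 45
```

```text
time_s: 74.55
tcp_pos: [0.4399, -0.3061, 0.0312]
eef_rot: [0.0, 0.821, -0.57, 0.0]
ft_force: [0.2, -0.2, -1.5]
opening: 0.149
grasp_force: 45.0
time_s: 75.25
tcp_pos: [0.4481, -0.3269, 0.0308]
eef_rot: [-0.001, 0.822, -0.57, -0.001]
ft_force: [-2.7, 8.8, 1.0]
opening: 0.146
grasp_force: 45.0
```

Contact at the expected end; a small firm push, then release, lift clear, and look.

```bash
python3 -m crank '{"slide":[[0.05,-0.15,0],[0.05,-0.15,0],[0,0,0],[0,0,0]],"turn":[[0,0,0],[0,0,0],[0,0,0],[0,0,0]],"fingers":[1,1,1,1]}' 45
python3 -m crank '{"slide":[[-0.15,0.4,-0.05],[0,0,0],[0,0,0],[0,0,0],[0,0,0],[0,0,0],[0,0,2.5],[0,0,4]],"turn":[[0,0,0],[0,0,0],[0,0,0],[0,0,0],[0,0,0],[0,0,0],[0,0,0],[0,0,0]],"fingers":[1,0.6,0.6,0.6,0.6,0.6,0.6,0.6]}' 45
python3 -m crank '{"slide":[[0,0,4],[0,1,4],[0,2,4],[0,2,4],[0,3,4],[0,3,3],[0,3,0],[0,0,0]],"turn":[[0,0,8],[0,0,8],[0,0,8],[0,0,8],[0,0,8],[0,0,8],[0,0,8],[0,0,8]],"fingers":[0.6,0.6,0.6,0.6,0.6,0.6,0.6,0.6]}' 45
python3 -m crank '{"slide":[[0,0,0],[0,0,0],[0,0,0],[0,0,0],[0,0,0],[0,0,0]],"turn":[[0,0,8],[0,0,8],[0,0,6],[0,0,0],[0,0,0],[0,0,0]],"fingers":[0.6,0.6,0.6,0.6,0.6,0.6]}' 45
python3 - <<'E'
from h import *
c,im=snap("wrist","w16"); print(yaw()[0],readout.sense()["tcp_pos"],readout.sense()["ft_force"])
cv2.imwrite("pics/w16.png",cv2.resize(im,(800,600),interpolation=cv2.INTER_CUBIC))
hsv=cv2.cvtColor(im,cv2.COLOR_BGR2HSV)
g=((hsv[...,0]>12)&(hsv[...,0]<32)&(hsv[...,1]>110)&(hsv[...,2]>185)).astype(np.uint8)
snap("top","top1")
E
```

```text
time_s: 75.65
tcp_pos: [0.4484, -0.3275, 0.0304]
eef_rot: [-0.002, 0.822, -0.569, -0.004]
ft_force: [-10.0, 23.5, 13.0]
opening: 0.148
grasp_force: 45.0
time_s: 76.45
tcp_pos: [0.447, -0.3271, 0.0949]
eef_rot: [0.0, 0.822, -0.57, -0.002]
ft_force: [-0.3, -0.1, 0.6]
opening: 0.398
grasp_force: 0.0
time_s: 77.25
tcp_pos: [0.4488, -0.1843, 0.3268]
eef_rot: [-0.0, 0.999, -0.043, 0.001]
ft_force: [0.2, -1.0, -0.8]
opening: 0.404
grasp_force: 0.0
time_s: 77.85
tcp_pos: [0.4481, -0.1876, 0.3257]
eef_rot: [-0.0, 0.99, 0.142, 0.0]
ft_force: [-0.2, -0.1, -0.5]
opening: 0.4
grasp_force: 0.0
-73.62771444989748 [ 0.44809497 -0.18757867  0.32569023] [ 0.06067224 -0.66808503  0.21901505]
```

View pics/w16.png

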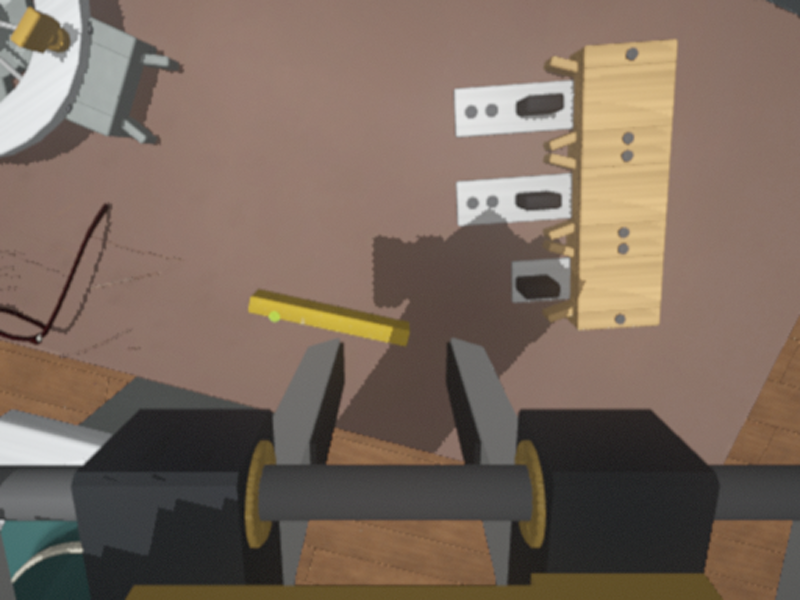

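```bash
python3 - <<'E'
from h import *
c,im=load("w16"); C=np.array([.5442,-.3617]);t=np.radians(-69.6);ux=np.array([np.cos(t),np.sin(t)]);uy=np.array([-ux[1],ux[0]])
for n,a,b in (("B",(455,90),(457,136)),("A",(457,182),(460,226)),("key",(512,262),(513,303))):
    q=[ray(c,np.array(p)/1.5625,.006)[:2] for p in (a,b)];m=(q[0]+q[1])/2-C;print(n,"x",(m@ux).round(4),"y",(m@uy).round(4))
E
python3 -m crank '{"slide":[[0,4.5,0],[0,4.5,0],[0,4.5,0],[0,4.5,0],[0,4.5,0],[0,4.5,0],[0,4.5,0],[0,4.5,0]],"turn":[[0,0,0],[0,0,0],[0,0,0],[0,0,0],[0,0,0],[0,0,0],[0,0,0],[0,0,0]],"fingers":[0.6,0.6,0.6,0.6,0.6,0.6,0.6,0.6]}' 45
python3 -m crank '{"slide":[[0,0,0],[0,0,0],[0,0,0]],"turn":[[0,0,0],[0,0,0],[0,0,0]],"fingers":[0.6,0.6,0.6]}' 45
python3 - <<'E'
from h import *
c,im=snap("wrist","w17"); hsv=cv2.cvtColor(im,cv2.COLOR_BGR2HSV)
g=((hsv[...,0]>12)&(hsv[...,0]<32)&(hsv[...,1]>110)&(hsv[...,2]>185)).astype(np.uint8)
cs,_=cv2.findContours(g,cv2.RETR_EXTERNAL,cv2.CHAIN_APPROX_NONE)
for k in cs:
    if cv2.contourArea(k)>15 and k[:,0,1].mean()<220:
        P=np.array([ray(c,q,.09)[:2] for q in k[:,0].astype(float)]);(ctr,sz,a)=cv2.minAreaRect((P*1000).astype(np.float32))
        if sz[0]<sz[1]: a+=90
        print(np.round(ctr),np.round(sz,1),round(a%180,1))
E
```

```text
B x -0.1358 y 0.078
A x -0.1367 y -0.0013
key x -0.0882 y -0.0789
time_s: 78.75
tcp_pos: [0.4478, 0.1743, 0.3258]
eef_rot: [-0.0, 0.99, 0.143, 0.0]
ft_force: [2.0, -0.4, 0.3]
opening: 0.398
grasp_force: 0.0
time_s: 79.05
tcp_pos: [0.4483, 0.1716, 0.3257]
eef_rot: [0.0, 0.99, 0.143, -0.0]
ft_force: [-1.0, -0.8, -0.4]
opening: 0.399
grasp_force: 0.0
[430. 209.] [9.9 5.5] 87.5
[531. 107.] [ 5.4 24.6] 156.0
[524. 303.] [24.8  6.5] 9.3
[623. 204.] [13.5  5.7] 64.7
```

```bash
python3 -c "
from plant import ctrl
print(ctrl.hand_in())"
```

```text
the job is handed in; nothing more can be done
None
```

The job is handed in, though hand-in gave no verdict: the key was locked home while all four nipples got two quarter turns each, in order. The key and both gauges then measured within about 1.5 mm of fully home in their slots, after about 79 s of robot time.

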